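# Fit the fan wheel's retaining ring with the ring pliers

## Task

The dryer's fan wheel needs its brass retaining ring fitted: the ring is sitting on the end of the fan shaft. Squeeze the pliers with their tips in the ring's gap to spread it, slide it down the shaft and let it close fully into the groove just above the wheel hub. Then lay the pliers back flat on their rest the way they lay and let go, without knocking the glass jar.

Things in the scene. Friction and masses are not known exactly. Their poses are not given: they have to be found in the camera images.
- fan_groove (a point): Mid-height (76 mm over the table) of the dark groove, 26 mm diameter, on the axis of the fixed upright fan shaft. The groove runs from 70 mm (flat top of the blue hub, 48 mm diameter) up to 82 mm. Fixed crimson base plate 170 mm square; aluminium fan wheel 140 mm diameter, top at 58 mm.
- fan_end (a point): Centre of the shaft's upper end, 128 mm over the table. From here the thin nose (24 mm diameter) goes down to 104 mm, then the land (32 mm diameter) from 104 to 82 mm, then the groove.
- ring_center (a point): Centre of the loose brass retaining ring (32 g, 6 mm thick, 72 mm long), half-way up. At the start it lies flat round the nose on the land's shoulder (this point at 107 mm). z up; x points through the gap between its two lugs; its hinge is 25 mm out on the other side. Closed it cannot pass the land. Seated on the hub this point is at 73 mm. Pressing on the closed ring's lugs tips it.
- ring_gap (a point): Middle of the ring's gap, 33 mm from its centre along its x, half-way up. The two straight lugs (7 mm wide) run along x from 13 mm before (shaft side) to 9 mm beyond this point; closed, their inner faces are 20 mm apart. Springs close them (about 3 N each closed, 9 N spread). Spread by the pliers' pins, the ring hangs on them by friction; its hinge end may sag. Axes as ring_center.
- ring_left (a joint): Opening of the ring's left arm about its hinge, rad: 0 closed, above 0.17 it clears the land, about 0.24 with the pliers fully squeezed; the right arm opens as much.
- pliers_pivot (a point): Pivot of the loose ring pliers (about 130 g, steel, orange handles), half-way up their 16 mm thick body; 58 mm over the table on the rest. x along the pliers to the tips, z up. At work they lie level, x opposite to the ring's x (handles away from the shaft), pins in the middle of the ring's gap, the jaws' underside about 3 mm above the ring.
- pliers_tips (a point): Midway between the two tips, 50 mm ahead of the pivot, at the lower ends, 39 mm below pivot level. The tips are upright pins, 5 mm diameter, 12 mm long, hanging from the jaws' underside (27 mm below pivot level). Released they measure 10.5 mm over both; squeezing the handles spreads them to about 47 mm, at a stop.
- pliers_grip (a point): Grasp place, from above: midway between the handles, 48 mm behind the pivot, half-way up. A finger outside each handle, closing along y. Handles 16 mm high; 63 mm over both here when released (66 mm 10 mm further back), about 25 mm squeezed. Springs: 8 N per handle released, to 20 N with the ring spread; 30 N squeezes to the stop. 19 mm wide pads at 61 to 62 mm carry them, pins clear of the lugs.
- pliers_left (a joint): Squeeze of the pliers' left half, rad: 0 released (0.04 held by fingers at 61 mm; below 0.09 the pins fit the closed ring's gap), 0.38 at the stop; the right half moves as much. While squeezed the pliers creep about 8 mm forward between the fingers (the pins some 4 mm towards the shaft), and back when let out.
- rest_top (a point): Fixed tool rest: top centre of its front wooden bar (20 x 60 mm, 50 mm over the table), which lies under the pliers' pivot. x along the rest towards the tips, z up. The rear bar (14 mm, 100 mm across) is 85 mm back along -x; between the bars fingers are free down to 8 mm over the table.
- jar: Loose glass jar of dried apple slices with a brass lid, 72 mm diameter, 92 mm high, origin under its centre. Leave it alone.
Things that resemble listed ones, but are neither listed nor needed, are in the scene too. Of the things that look like the part that bears ring_center, the middle-sized one is meant. Leave any green or turquoise look-alike of the part that bears rest_top alone.

How it is judged:
By the outcome, as a careful person would: the job done as asked, in the order asked, and still so for the second after the job is handed in, with the robot touching nothing.
It also fails if it takes over 54 s, if anything falls off the work surface, if the arm or the gripper's body presses on something with over 40 N, if the wrist force passes 120 N, or if a joint passes its speed limit or range.

## Robot

A 7-joint arm with a two-finger parallel gripper is mounted at the origin on the work surface. World frame = base frame: x ahead of the robot, y to its left, z up, the work surface at z = 0. Lengths are in m, angles in rad, forces in N, time in s.
With the tool pointing down it reaches from about 0.4 to 0.925 m from the base axis. Payload 5.6 kg.
Tool frame: the origin (TCP) lies midway between the tips of the shut fingers; the grasp point (between the pads) lies 19 mm behind it; x points along the fingers, z is the direction in which the jaws open and shut, and the axes are right-handed (so a half turn about x gives the same grasp; the last joint's range is limited). The gripper opens to 85 mm and grips with 20 to 120 N. Pads are 22 mm wide; open, the fingers measure 114 mm over their backs; the gripper's body (76 mm by 85 mm) begins 54 mm behind the grasp point. The pads swing forward as they close: fully open they stand 13 mm farther back than shut.
Start: joints at [-1.272, 0.468, -0.012, 1.603, 0.006, 1.071, -0.056], TCP at [0.218, 0.612, 0.231] pointing down, gripper open.
Joint ranges: [-2.53, 2.53], [-0.31, 2.02], [-1.57, 1.55], [0.28, 2.44], [-1.29, 4.43], [0.15, 1.84], [-2.92, 2.92]. Speed limits (rad/s): [2.57, 2.57, 3.14, 3.14, 3.14, 3.14, 3.14].

## Interface

Orientations are given as a unit quaternion [x, y, z, w].
In Python, from station import manip gives the robot as it stands.
- The arm moves only by the tool send_rows, never from a script. Its argument "series" is a list that holds one entry, the list of rows, each a list of 5 numbers: the shift along the world's x, y, z in mm, then the turn about the world's z in degrees, then the opening, from 0 (shut) to 1 (fully open). In form: [[[tx, ty, tz, turn, grip], ...]]. A call has 1 to 10 rows; each row is the pose to reach, as a shift and turn from the pose commanded when the call began; what a row does not reach only later rows make up. A row lasts 1/12 s, in which the tool goes at most 41.7 mm and 7.16 degrees, less where a joint would pass 70% of its speed; a pose out of reach is approached as far as the arm can. A call with a gripper value outside its range is refused whole. The fingers move at their own pace and stop on an object; "squeeze" is the grip in N (left out, the last holds). Time passes only in rows, so rows that repeat a pose let the fingers close. It gives the time, the measured TCP pose, the force and the opening at its end, in the units of the state.
- manip.get_obs(): the state, without advancing time (a new reading comes with each control period).
- manip.grab_frame(name): name is "side" or "top"; returns a dict with "image" (420x560x3 uint8, red, green, blue), "vfov" (degrees; the focal length in pixels is half the picture's height over the tangent of half this angle, whatever the lens; pixels are square), "cx", "cy" (the principal point, pixels), "eye" and "attitude" of the camera in the world. Camera axes: x right, y up, looking along -z (the intrinsics and any distortion apply to the point x, -y, -z); pixel columns grow to the right and rows downward; lengths in m; the calibration is good to about 2 mm. A picture is of the moment at which its call begins. There is no depth.
- manip.job_done(): hands the job in, once; it reports no verdict.
The state is a dict: "clock": time; "joint_pos": joint angles; "qvel": joint speeds; "joint_efforts": joint torques, N m; "position": TCP position; "tool_rot": TCP orientation; "wrist_force": force on the tool from outside, world axes, zero at the start; "moment": the same for the moment, N m; "width": finger opening in m.
Only numpy, scipy, OpenCV 4.12 (cv2) and the standard library are available. Lean on these libraries where they do the work, as an engineer would, in place of code of your own. Each camera call takes 0.05 s, during which the arm holds its last target.

## Working session

There is one attempt and no reset: what is moved stays moved. The work goes in short steps, Python scripts to look and compute and a tool call to move; the robot and the scene stay as the last step left them, time stands still between calls to the robot, and variables do not carry over. Pictures are saved under pics/ and viewed, and the job is handed in when it is done.

Besides the shell and the picture viewer there is one more tool, called after "Call:" by a JSON object that holds its "api" and its "payload". send_rows: Moves the arm, as the interface text tells. Its arguments: {"type":"object","properties":{"series":{"type":"array"},"squeeze":{"type":"number"}},"required":["series"]}

```bash
ls; mkdir -p pics; python3 - <<'E'
from station import manip
import cv2
o=manip.get_obs()
for k,v in o.items(): print(k,v)
for n in("side","top"):
    f=manip.grab_frame(n)
    cv2.imwrite(f"pics/{n}0.png",f["image"][:,:,::-1])
    print(n,{k:v for k,v in f.items() if k!="image"})
E
```

```text
pics
clock 0.0
joint_pos [-1.27200064  0.46840684 -0.01155725  1.60365764  0.00599874  1.07138022
 -0.05628189]
qvel [-0.00109968  0.00088208  0.0015324   0.00038891  0.00215115 -0.00132541
  0.00052584]
joint_efforts [ 2.08425183e-05 -5.32385874e+01  2.16318690e-02 -2.51298326e+01
  1.14757370e-02  7.65786914e-03  6.79079534e-06]
position [0.21776655 0.61183016 0.23030498]
tool_rot [-0.40806877  0.57826124  0.40724594  0.57727338]
wrist_force [-0.37325999  0.91239335  0.42103276]
moment [5.30506019e-03 5.78774066e-02 2.44328038e-06]
width 0.08550092113978393
side {'vfov': 44.2643219997694, 'cx': 284.90818446366023, 'cy': 213.56815962304273, 'eye': array([ 0.23904815, -0.92382645,  0.96224151]), 'attitude': array([ 0.37612224, -0.05463386, -0.13223236,  0.91545716])}
top {'vfov': 52.388228328983004, 'cx': 273.1945776743451, 'cy': 207.26846914269245, 'eye': array([ 0.33621929, -0.11386873,  0.96204486]), 'attitude': array([ 0.0606439 , -0.06339163, -0.69708267,  0.71160352])}
```

View pics/side0.png

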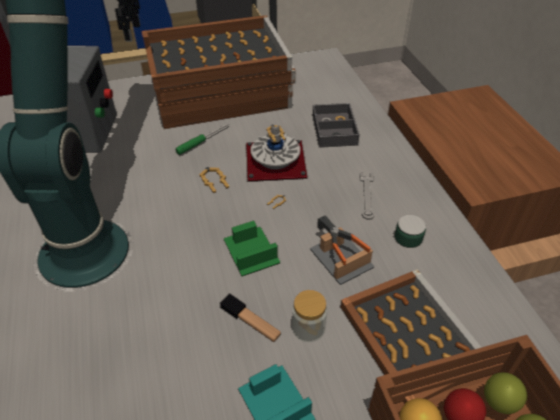

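View pics/top0.png

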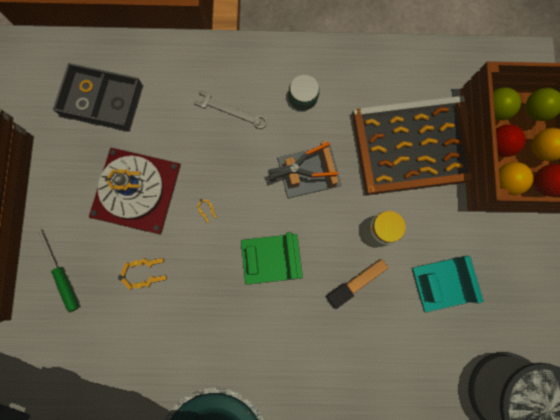

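```bash
cat > h.py <<'E'
import numpy as np, cv2
from scipy.spatial.transform import Rotation as R
from station import manip
def cam(f):
    h,w=f["image"].shape[:2]
    F=h/2/np.tan(np.radians(f["vfov"]/2))
    return F,f["cx"],f["cy"],np.array(f["eye"]),R.from_quat(f["attitude"])
def unproj(f,px,z):
    F,cx,cy,e,A=cam(f); px=np.atleast_2d(px).astype(float)
    d=np.c_[(px[:,0]-cx)/F,-(px[:,1]-cy)/F,-np.ones(len(px))]
    d=A.apply(d); t=(z-e[2])/d[:,2]
    return e+d*t[:,None]
def proj(f,P):
    F,cx,cy,e,A=cam(f); P=np.atleast_2d(P)
    c=A.inv().apply(P-e)
    return np.c_[cx+F*c[:,0]/-c[:,2],cy-F*c[:,1]/-c[:,2]]
def crop(f,x0,y0,x1,y1,s,name,pts=None):
    im=f["image"][y0:y1,x0:x1,::-1].copy()
    im=cv2.resize(im,None,fx=s,fy=s,interpolation=cv2.INTER_CUBIC)
    if pts is not None:
        for p in pts: cv2.circle(im,(int((p[0]-x0+.5)*s),int((p[1]-y0+.5)*s)),2,(255,0,255),-1)
    cv2.imwrite(f"pics/{name}.png",im)
E
python3 - <<'E'
from h import *
import pickle
fs={n:manip.grab_frame(n) for n in("side","top")}
pickle.dump(fs,open("f0.pkl","wb"))
crop(fs["top"],80,140,190,240,7,"t_fan");crop(fs["top"],255,130,350,205,8,"t_pl")
crop(fs["side"],235,115,320,190,8,"s_fan");crop(fs["side"],305,210,380,280,8,"s_pl")
print(fs["side"].keys())
for n in fs: print(n,proj(fs[n],[[0,0,0],[.218,.612,0]]))
for p in [(150,147),(180,150),(162,233),(90,216)]: print(p,unproj(fs["top"],p,0.0))
E
```

```text
dict_keys(['image', 'vfov', 'cx', 'cy', 'eye', 'attitude'])
side [[ 83.42817038 252.296828  ]
 [147.7572025  103.16823935]]
top [[212.60879717 445.96462406]
 [-65.30896949 331.55759906]]
(150, 147) [[0.64430928 0.17566225 0.        ]]
(180, 150) [[0.63854153 0.10503262 0.        ]]
(162, 233) [[0.44258767 0.134311   0.        ]]
(90, 216) [[0.4780087  0.30038125 0.        ]]
```

View pics/t_fan.png

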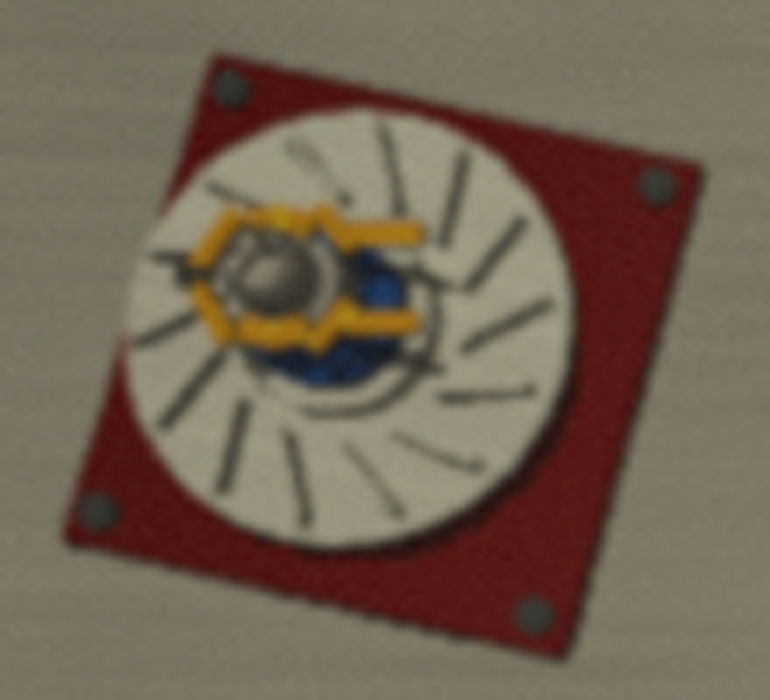

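View pics/t_pl.png

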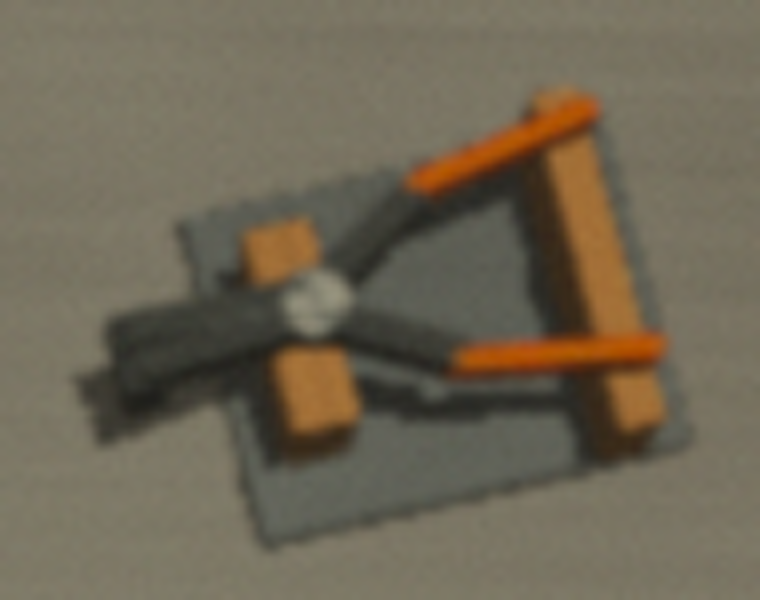

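View pics/s_fan.png

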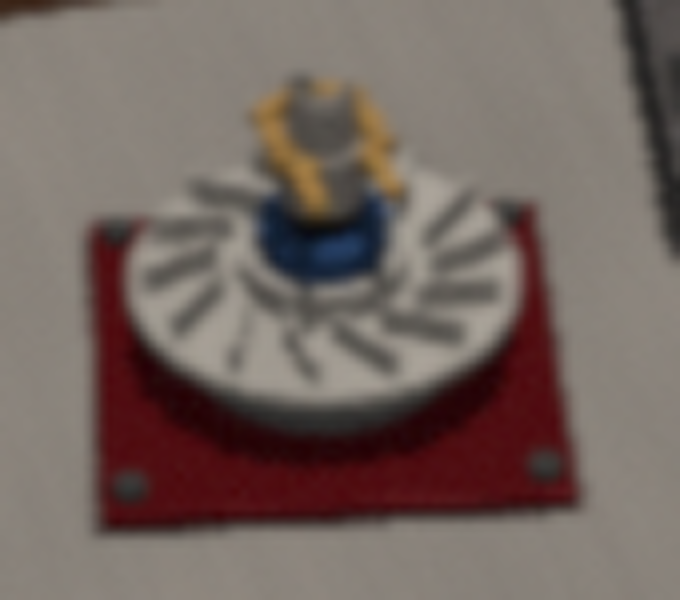

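View pics/s_pl.png

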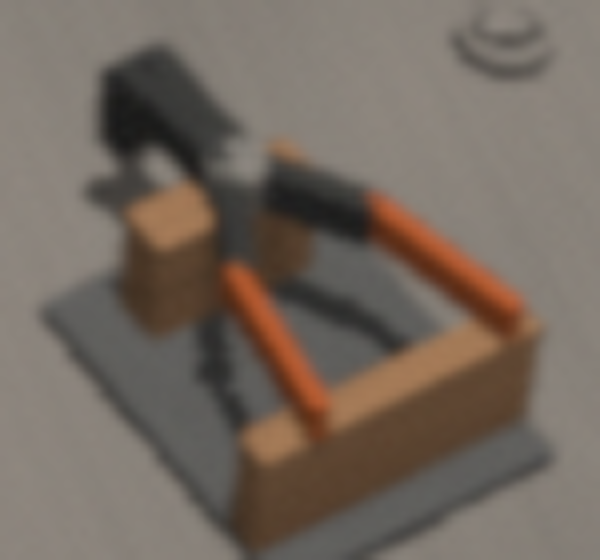

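```bash
python3 - <<'E'
from h import *
import pickle
fs=pickle.load(open("f0.pkl","rb"))
T=lambda c,x0,y0,s:np.array(c)/s+[x0-.5,y0-.5]
tp=T([(213,57),(705,165),(568,658),(65,540)],80,140,7)
sp=T([(92,222),(530,205),(578,505),(100,528)],235,115,8)
for n,p in(("top",tp),("side",sp)):
  for z in (0.006,0.012,):
    P=unproj(fs[n],p,z); d=np.linalg.norm(P-np.roll(P,-1,0),axis=1)
    print(n,z,P.round(4)[:,:2].tolist(),d.round(4),P.mean(0).round(4))
# shaft end top, hub
print("end top",unproj(fs["top"],T([(275,280)],80,140,7),.128), "wheel top",unproj(fs["top"],T([(350,327)],80,140,7),.058))
print("end side",unproj(fs["side"],T([(328,97)],235,115,8),.128),"wheel side",unproj(fs["side"],T([(325,283)],235,115,8),.058))
# pliers
print("pivot top",unproj(fs["top"],T([(318,303)],255,130,8),.066),"side",unproj(fs["side"],T([(240,155)],305,210,8),.066))
hl=T([(598,103),(663,347)],255,130,8); print("handle ends top",unproj(fs["top"],hl,.066))
hs=T([(318,408),(518,303)],305,210,8); print("handle ends side",unproj(fs["side"],hs,.066))
fr=T([(242,230),(315,218),(358,415),(288,430)],255,130,8); P=unproj(fs["top"],fr,.05);print("front bar",P.round(4),P.mean(0))
rr=T([(538,98),(578,88),(663,410),(615,425)],255,130,8); P=unproj(fs["top"],rr,.05);print("rear bar",P.round(4),P.mean(0))
bs=T([(242,440),(540,325)],305,210,8); P=unproj(fs["side"],bs,.05);print("rear side",P)
# ring lugs
lg=T([(420,232),(418,320)],80,140,7); print("lug tips top",unproj(fs["top"],lg,.110))
lg=T([(312,208),(395,188)],235,115,8); print("lug tips side",unproj(fs["side"],lg,.107))
print("hinge top",unproj(fs["top"],T([(192,272)],80,140,7),.11))
E
```

```text
top 0.006 [[0.6388, 0.2668], [0.6052, 0.1013], [0.4407, 0.1357], [0.4756, 0.3004]] [0.1688 0.1681 0.1683 0.1666] [0.5401 0.2011 0.006 ]
top 0.012 [[0.6369, 0.2644], [0.6035, 0.1], [0.4401, 0.1342], [0.4747, 0.2978]] [0.1678 0.167  0.1673 0.1656] [0.5388 0.1991 0.012 ]
side 0.006 [[0.4804, 0.3061], [0.642, 0.2694], [0.606, 0.1011], [0.4428, 0.1366]] [0.1657 0.1721 0.1669 0.1736] [0.5428 0.2033 0.006 ]
side 0.012 [[0.4789, 0.2984], [0.6395, 0.2619], [0.6037, 0.0947], [0.4416, 0.1299]] [0.1647 0.171  0.1659 0.1725] [0.5409 0.1962 0.012 ]
end top [[0.53421337 0.19477371 0.128     ]] wheel top [[0.53641185 0.19628592 0.058     ]]
end side [[0.5428877  0.19402455 0.128     ]] wheel side [[0.53756598 0.18219992 0.058     ]]
pivot top [[ 0.58406912 -0.15963217  0.066     ]] side [[ 0.58885265 -0.15629492  0.066     ]]
handle ends top [[ 0.64234264 -0.23572877  0.066     ]
 [ 0.57379809 -0.2531308   0.066     ]]
handle ends side [[ 0.57612462 -0.25343869  0.066     ]
 [ 0.64511792 -0.23329498  0.066     ]]
front bar [[ 0.6089 -0.1392  0.05  ]
 [ 0.6128 -0.1593  0.05  ]
 [ 0.557  -0.1718  0.05  ]
 [ 0.5524 -0.1526  0.05  ]] [ 0.5827754  -0.15573177  0.05      ]
rear bar [[ 0.6489 -0.2212  0.05  ]
 [ 0.6521 -0.2323  0.05  ]
 [ 0.5602 -0.2555  0.05  ]
 [ 0.5557 -0.2423  0.05  ]] [ 0.60421902 -0.23782618  0.05      ]
rear side [[ 0.55729595 -0.24632812  0.05      ]
 [ 0.65517557 -0.23058892  0.05      ]]
lug tips top [[0.55384095 0.16020977 0.11      ]
 [0.5274102  0.15881554 0.11      ]]
lug tips side [[0.52816482 0.16266149 0.107     ]
 [0.55825567 0.16540497 0.107     ]]
hinge top [[0.54036561 0.22585178 0.11      ]]
```

```bash
python3 - <<'E'
from h import *
o=manip.get_obs(); m=R.from_quat(o["tool_rot"]).as_matrix(); print(m.round(3))
print("jaw yaw",np.degrees(np.arctan2(m[1,2],m[0,2])))
E
```

```text
[[-0.    -0.942  0.335]
 [-0.001  0.335  0.942]
 [-1.    -0.    -0.001]]
jaw yaw 70.41305123025852
```

Call:
{"api": "send_rows", "payload": {"series": [[[0, 0, 42, 0, 1], [20, -40, 83, 0, 1], [40, -80, 110, 0, 1], [60, -120, 110, 0, 1], [80, -155, 110, 0, 1], [100, -190, 110, 0, 1], [118, -228, 110, 0, 1], [135, -265, 110, 0, 1], [152, -303, 110, 0, 1], [170, -340, 110, 0, 1]]]}}

```text
clock: 1.03
position: [0.3776, 0.2928, 0.3414]
tool_rot: [-0.408, 0.578, 0.408, 0.578]
wrist_force: [0.8, 0.9, 0.1]
width: 0.0856
```

Call:
{"api": "send_rows", "payload": {"series": [[[16, -38, 0, -6, 1], [32, -75, 0, -12, 1], [48, -113, 0, -18, 1], [64, -150, 0, -24, 1], [80, -188, 0, -30, 1], [97, -225, 0, -36, 1], [114, -262, 0, -42, 1], [131, -300, 0, -48, 1], [148, -337, 0, -54, 1], [165, -375, -10, -56, 1]]]}}

```text
clock: 1.87
position: [0.5432, -0.0812, 0.3333]
tool_rot: [-0.087, 0.7, 0.087, 0.703]
wrist_force: [1.8, 1.1, 0.4]
width: 0.0851
```

Call:
{"api": "send_rows", "payload": {"series": [[[14, -34, -20, 0, 1], [28, -68, -40, 0, 1], [42, -102, -70, 0, 1], [42, -102, -100, 0, 1], [42, -102, -130, 0, 1], [42, -102, -130, 0, 1]]]}}

```text
clock: 2.37
position: [0.5798, -0.1805, 0.1952]
tool_rot: [-0.087, 0.706, 0.089, 0.698]
wrist_force: [-1.1, 0.8, -0.4]
width: 0.0851
```

```bash
python3 - <<'E'
from h import *
import pickle
o=manip.get_obs(); m=R.from_quat(o["tool_rot"]).as_matrix(); print(o["position"],o["joint_pos"].round(3),"jaw yaw",np.degrees(np.arctan2(m[1,2],m[0,2])))
fs={n:manip.grab_frame(n) for n in("side","top")}
pickle.dump((fs,o),open("f1.pkl","wb"))
for n in fs: print(n,proj(fs[n],o["position"]))
crop(fs["top"],220,90,380,210,5,"t1");crop(fs["side"],270,160,400,280,5,"s1")
E
```

```text
[ 0.5798273  -0.18046334  0.19515598] [-0.189  0.48   0.583  1.767 -0.305  0.998  0.761] jaw yaw 14.3290154743479
side [[338.58568598 196.79563837]]
top [[309.11490775 151.37476241]]
```

View pics/t1.png

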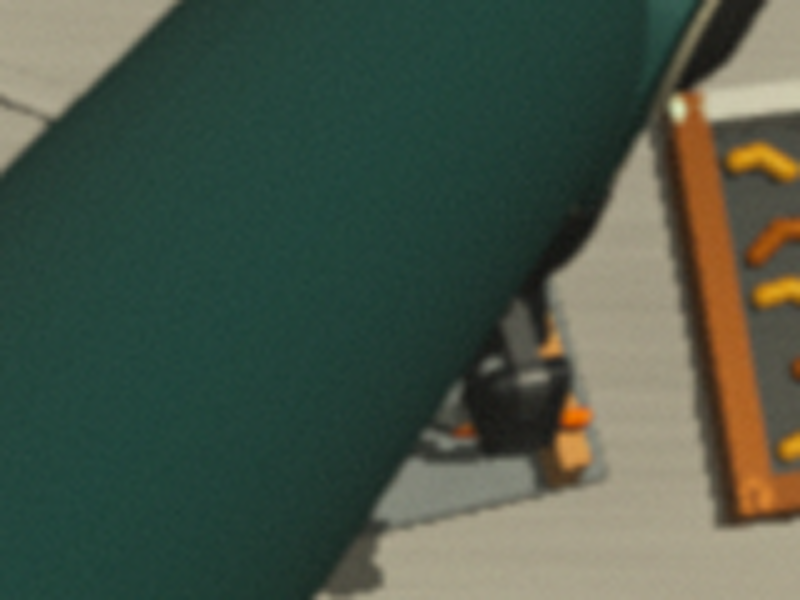

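View pics/s1.png

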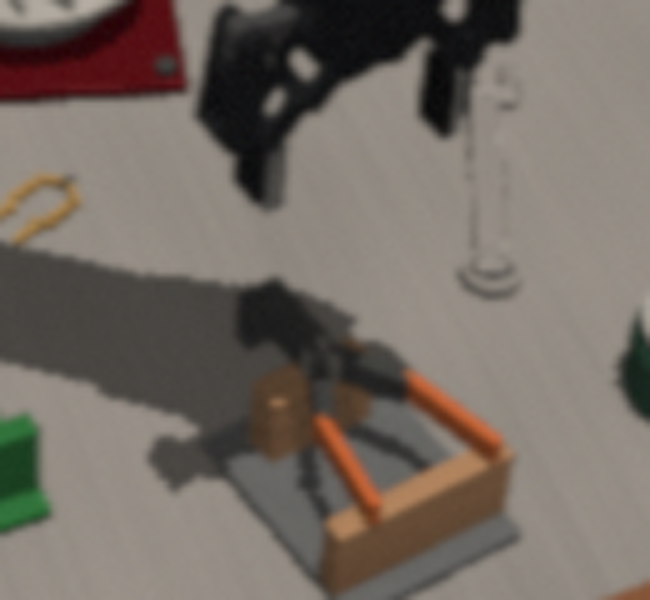

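```bash
python3 - <<'E'
from h import *
import pickle
fs,o=pickle.load(open("f1.pkl","rb"))
m=R.from_quat(o["tool_rot"]).as_matrix(); c=o["position"]-0.013*m[:,0]
pts=[]
for s in(-1,1):
  for d in(.0425,.0525):
    for w in(-.011,.011): pts.append(c+s*d*m[:,2]+w*m[:,1])
p=proj(fs["side"],pts); print(((p+.5-[270,160])*5).round(0))
crop(fs["side"],300,165,380,225,10,"s1b",p)
E
```

```text
[[280. 214.]
 [251. 183.]
 [260. 223.]
 [231. 191.]
 [443. 146.]
 [413. 116.]
 [462. 138.]
 [432. 109.]]
```

View pics/s1b.png

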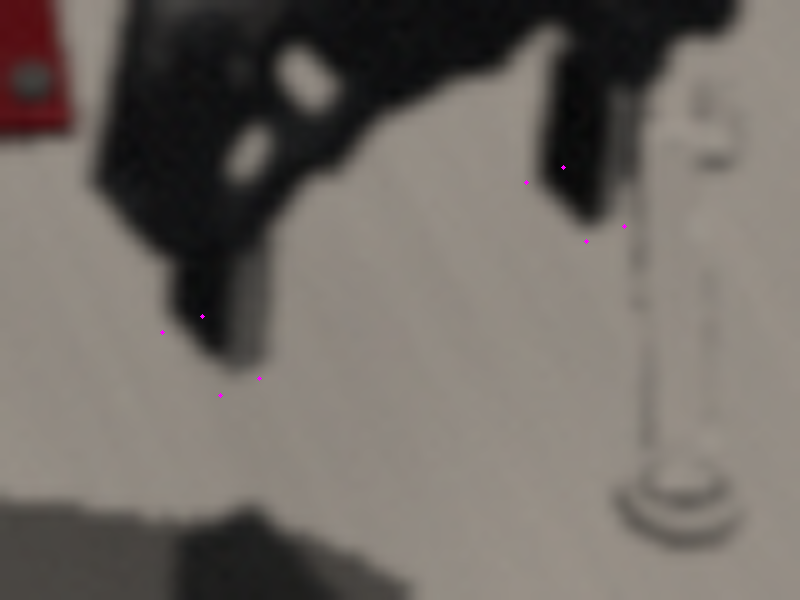

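Call:
{"api": "send_rows", "payload": {"series": [[[18, -26, -30, 0.3, 1], [18, -26, -65, 0.3, 1], [18, -26, -100, 0.3, 1], [18, -26, -110, 0.3, 1], [18, -26, -110, 0.3, 1]]]}}

```text
clock: 2.88
position: [0.6013, -0.2059, 0.0909]
tool_rot: [-0.091, 0.702, 0.091, 0.7]
wrist_force: [-0.3, 0.9, 0.8]
width: 0.0856
```

```bash
cat >> h.py <<'E'
def snap(name,boxes):
    import pickle
    o=manip.get_obs(); m=R.from_quat(o["tool_rot"]).as_matrix()
    print(o["clock"],o["position"].round(4),"yaw %.2f w %.4f"%(np.degrees(np.arctan2(m[1,2],m[0,2])),o["width"]),"F",o["wrist_force"].round(1),"tilt",m[:,0].round(3))
    fs={n:manip.grab_frame(n) for n in boxes}
    pickle.dump((fs,o),open(name+".pkl","wb"))
    for n,(x0,y0,x1,y1,s) in boxes.items(): crop(fs[n],x0,y0,x1,y1,s,name+"_"+n)
    return fs,o
E
python3 - <<'E'
from h import *
snap("a2",{"side":(300,180,380,280,6),"top":(240,90,360,210,5)})
E
```

```text
2.8833 [ 0.6013 -0.2059  0.0909] yaw 14.79 w 0.0856 F [-0.3  0.9  0.8] tilt [-0.002  0.001 -1.   ]
```

View pics/a2_side.png

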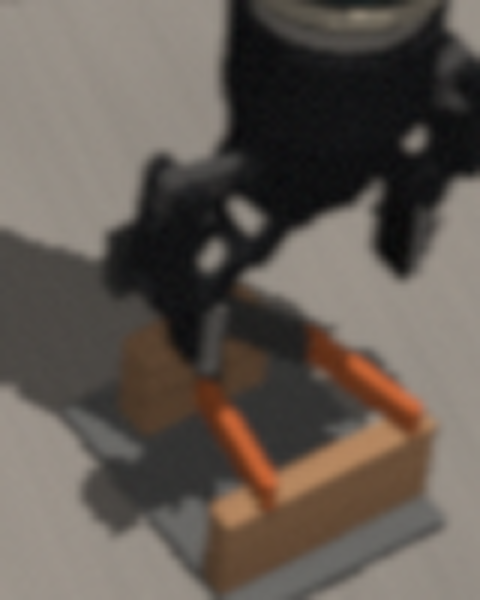

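View pics/a2_top.png

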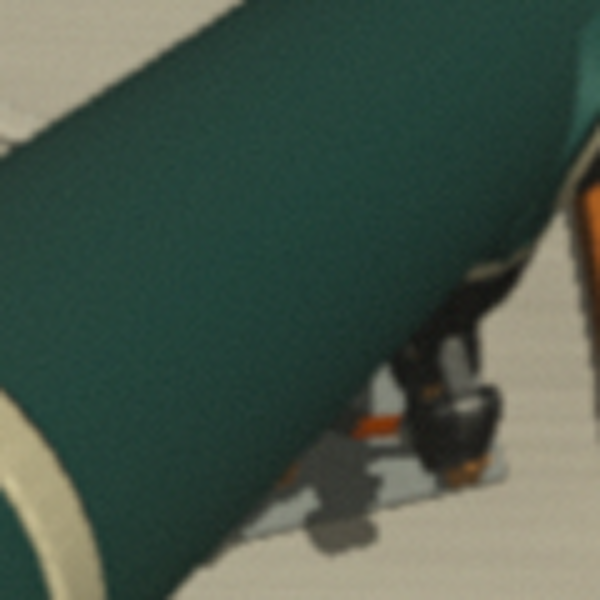

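```bash
python3 - <<'E'
from h import *
import pickle
fs,o=pickle.load(open("a2.pkl","rb"));f=fs["side"]
m=R.from_quat(o["tool_rot"]).as_matrix(); c=o["position"]-0.013*m[:,0]
pts=[]
for s in(-1,1):
  for d in(.0428,.0528):
    for w in(-.011,.011): pts.append(c+s*d*m[:,2]+w*m[:,1])
p=proj(f,pts); print(((p+.5-[300,180])*6).round(0))
# handle edges overlay, pliers model
def model(px,py,yaw):
    u=np.array([np.cos(yaw),np.sin(yaw)]);v=np.array([-u[1],u[0]]);P=[]
    for a,half in((-38,30),(-48,31.5),(-58,33),(-68,34.5),(-78,36),(-85,37)):
        for s in(-1,1): P.append([*(np.array([px,py])+u*a/1e3+v*s*half/1e3),.066])
    return np.array(P)
q=proj(f,model(.586,-.160,np.radians(104.65)))
b=np.array([.8,-1.7])
crop(f,300,180,380,280,8,"a2o",np.r_[p+b,q+b])
E
```

```text
[[218. 376.]
 [184. 338.]
 [196. 387.]
 [162. 349.]
 [403. 289.]
 [367. 253.]
 [423. 279.]
 [388. 243.]]
```

View pics/a2o.png

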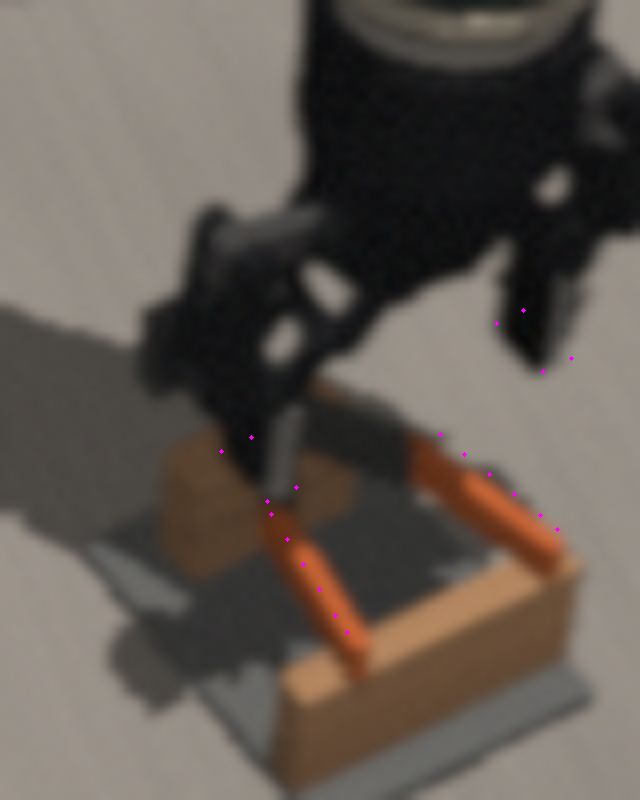

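Call:
{"api": "send_rows", "payload": {"series": [[[-5, -1, 0, 0, 1], [-5, -1, -20, 0, 1], [-5, -1, -40, 0, 1], [-5, -1, -52, 0, 1], [-5, -1, -52, 0, 1]]]}}

```text
clock: 3.4
position: [0.5959, -0.2076, 0.0389]
tool_rot: [-0.09, 0.702, 0.091, 0.701]
wrist_force: [-0.3, -1.3, -0.2]
width: 0.0855
```

```bash
python3 - <<'E'
from h import *
snap("a3",{"side":(300,180,380,280,8),"top":(240,90,360,210,5)})
E
```

```text
3.4 [ 0.5959 -0.2076  0.0389] yaw 14.73 w 0.0855 F [-0.3 -1.3 -0.2] tilt [-0.002  0.001 -1.   ]
```

View pics/a3_side.png

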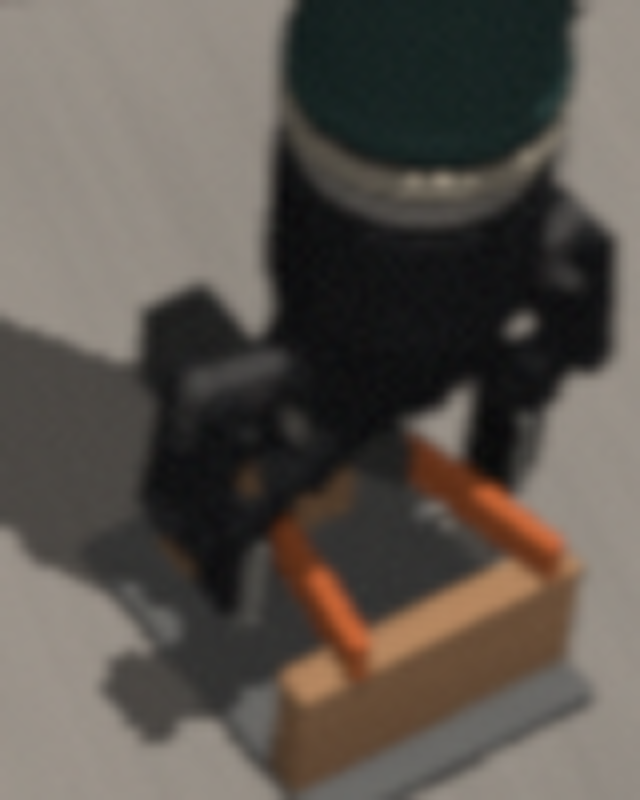

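Call:
{"api": "send_rows", "payload": {"series": [[[0, 0, -6, 0, 1], [0, 0, -6, 0, 0.9], [0, 0, -6, 0, 0.8], [0, 0, -6, 0, 0.75], [0, 0, -6, 0, 0.72], [0, 0, -6, 0, 0.72], [0, 0, -6, 0, 0.72]]], "squeeze": 45}}

```text
clock: 4.08
position: [0.5981, -0.2089, 0.0356]
tool_rot: [-0.091, 0.7, 0.09, 0.702]
wrist_force: [-0.9, 0.5, 9.8]
width: 0.0613
```

```bash
python3 - <<'E'
from h import *
snap("a4",{"side":(300,180,380,280,8)})
E
```

```text
4.0833 [ 0.5981 -0.2089  0.0356] yaw 14.70 w 0.0613 F [-0.9  0.5  9.8] tilt [ 0.003 -0.001 -1.   ]
```

View pics/a4_side.png

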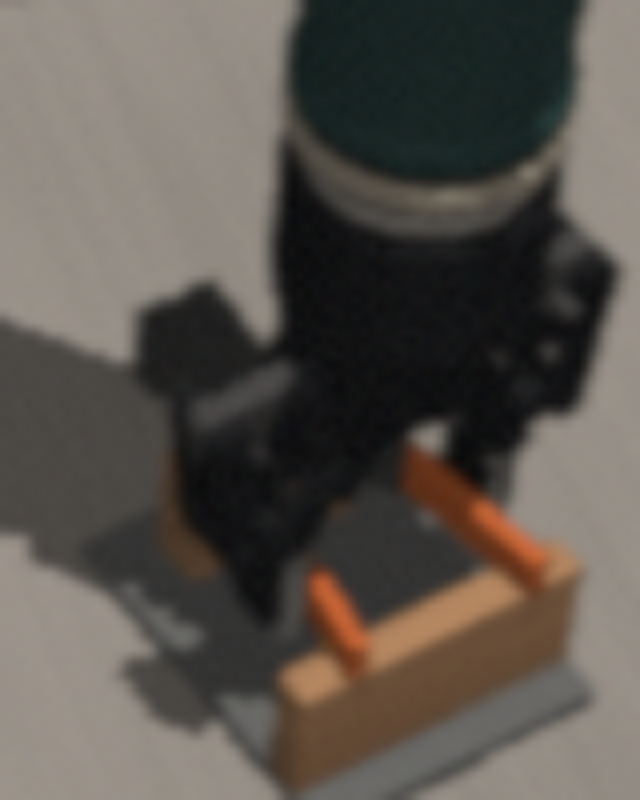

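Call:
{"api": "send_rows", "payload": {"series": [[[0, 0, 10, 0, 0.72], [0, 0, 25, 0, 0.72], [0, 0, 40, 0, 0.72], [0, 0, 40, 0, 0.72]]]}}

```text
clock: 4.47
position: [0.5989, -0.2091, 0.0776]
tool_rot: [-0.091, 0.699, 0.09, 0.703]
wrist_force: [0.9, 0.2, -0.7]
width: 0.0613
```

```bash
python3 - <<'E'
from h import *
snap("a5",{"side":(290,160,390,280,6),"top":(240,90,360,210,5)})
E
```

```text
4.4667 [ 0.5989 -0.2091  0.0776] yaw 14.70 w 0.0613 F [ 0.9  0.2 -0.7] tilt [ 0.006 -0.002 -1.   ]
```

View pics/a5_side.png

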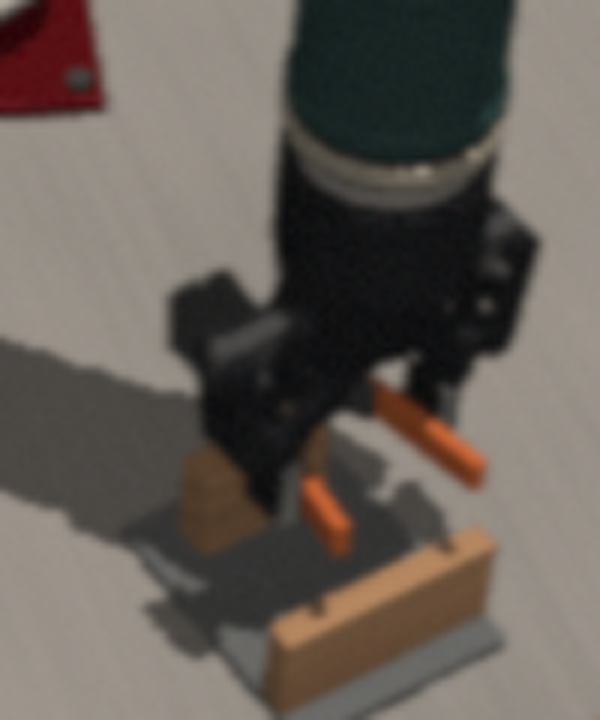

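View pics/a5_top.png

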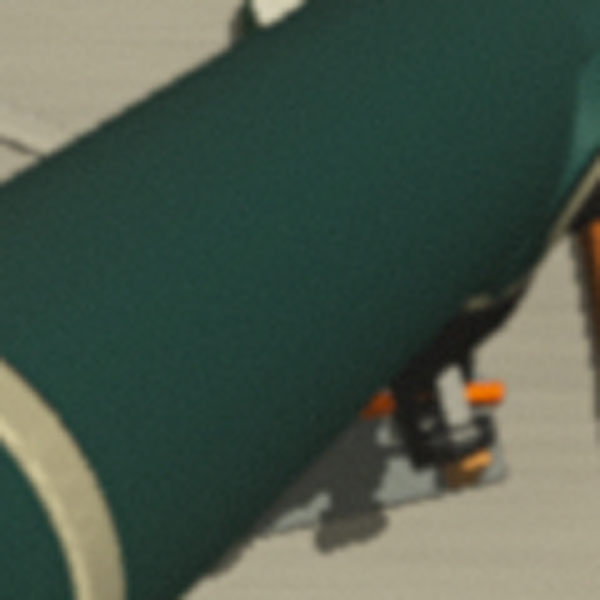

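```bash
cat >> h.py <<'E'
def fanmodel(x,y,yaw,h=.01):
    L=[]
    t=np.linspace(0,2*np.pi,73)
    for r,z in((.07,.058),(.024,.070),(.016,.104),(.012,.104),(.012,.128)):
        L.append(np.c_[x+r*np.cos(t),y+r*np.sin(t),0*t+z])
    c,s=np.cos(yaw),np.sin(yaw)
    q=np.array([(1,1),(-1,1),(-1,-1),(1,-1),(1,1)])*.085
    L.append(np.c_[x+c*q[:,0]-s*q[:,1],y+s*q[:,0]+c*q[:,1],0*q[:,0]+h])
    return L
def ringmodel(x,y,yaw,z=.110,pts=None):
    c,s=np.cos(yaw),np.sin(yaw);L=[]
    for sg in(-1,1):
        q=np.array([(.020,.010),(.042,.010),(.042,.017),(.020,.017),(.020,.010)])*[1,sg]
        L.append(np.c_[x+c*q[:,0]-s*q[:,1],y+s*q[:,0]+c*q[:,1],0*q[:,0]+z])
    q=np.array([(-.030,-.004),(-.030,.004),(.0,.0)]);L.append(np.c_[x+c*q[:,0]-s*q[:,1],y+s*q[:,0]+c*q[:,1],0*q[:,0]+z])
    return L
def overlay(f,box,name,lines,b=(0,0),col=(255,0,255)):
    x0,y0,x1,y1,s=box
    im=cv2.resize(f["image"][y0:y1,x0:x1,::-1].copy(),None,fx=s,fy=s,interpolation=cv2.INTER_CUBIC)
    for l in lines:
        p=(proj(f,l)+b-[x0,y0]+.5)*s
        cv2.polylines(im,[p.round().astype(np.int32)],False,col,1,cv2.LINE_AA)
    cv2.imwrite(f"pics/{name}.png",im)
E
python3 - <<'E'
from h import *
import pickle
fs=pickle.load(open("f0.pkl","rb"))
L=fanmodel(.5395,.1985,np.radians(-12))+ringmodel(.5405,.1965,np.radians(-90))
overlay(fs["top"],(80,140,190,240,7),"ov_t",L)
overlay(fs["side"],(235,115,320,190,8),"ov_s",L,(.8,-1.7))
E
```

```text
(no output)
```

View pics/ov_t.png

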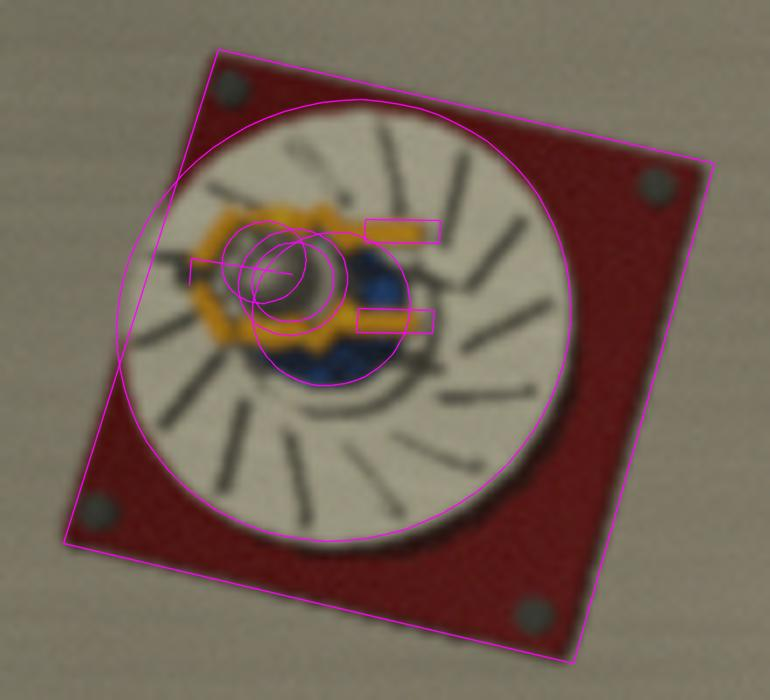

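View pics/ov_s.png

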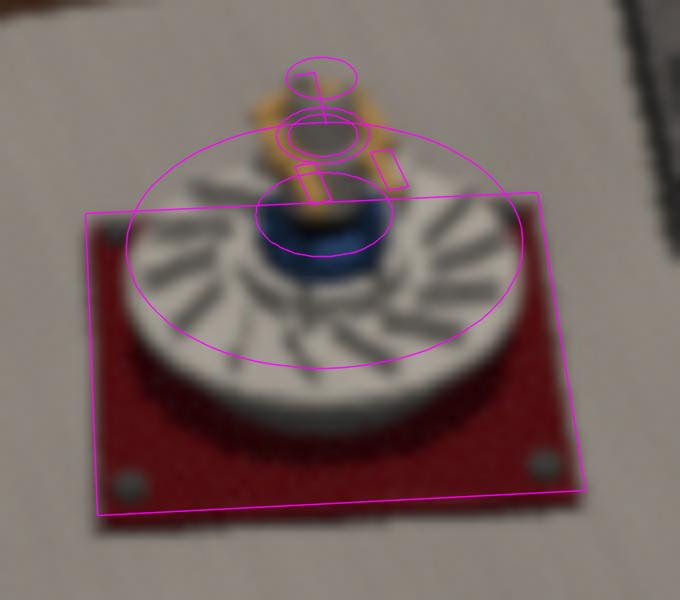

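```bash
python3 - <<'E'
from h import *
import pickle
fs=pickle.load(open("f0.pkl","rb"))
T=lambda c,x0,y0,s:np.array(c)/s+[x0-.5,y0-.5]
P=unproj(fs["top"],T([(182,272),(422,277),(271.5,274.5),(390,276.5)],80,140,7),.110);print(P.round(4)); d=P[1]-P[0];print(np.degrees(np.arctan2(d[1],d[0])),np.linalg.norm(d))
L=fanmodel(.5395,.1965,np.radians(-12))
L=[l for l in L]; 
for off in ((0,0,0),):
  L2=L+ringmodel(.5385,.1985,np.radians(-88))
  L2[0][:,2]=.045
  overlay(fs["top"],(80,140,190,240,7),"ov_t",L2)
  overlay(fs["side"],(235,115,320,190,8),"ov_s",L2)
E
```

```text
[[0.5403 0.2288 0.11  ]
 [0.5403 0.1586 0.11  ]
 [0.5401 0.2026 0.11  ]
 [0.5403 0.168  0.11  ]]
-89.99467362067634 0.07015633603528726
```

View pics/ov_t.png

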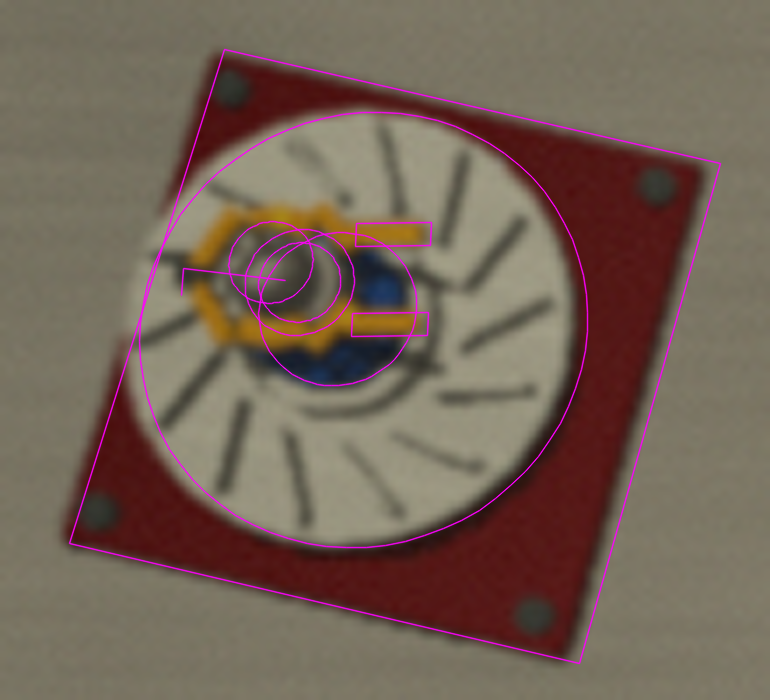

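View pics/ov_s.png

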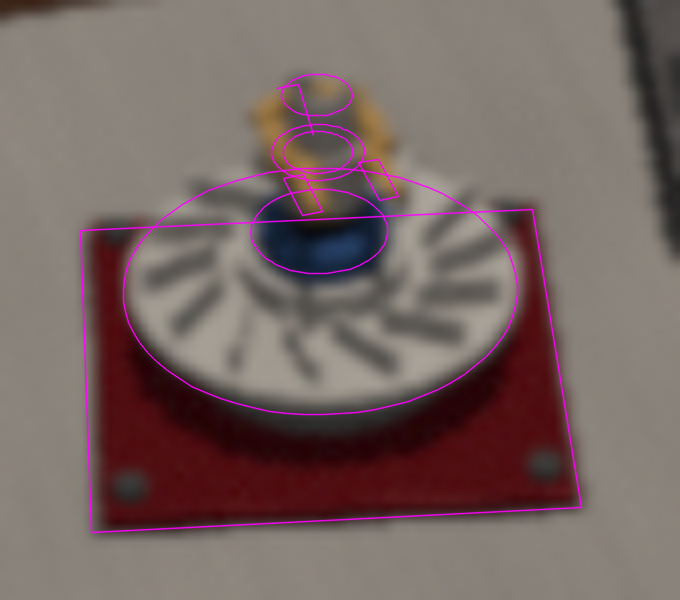

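Call:
{"api": "send_rows", "payload": {"series": [[[0, 0, 30, 0, 0.72], [-4, 25, 62, 0, 0.72], [-10, 55, 70, -2, 0.72], [-18, 85, 70, -5, 0.72], [-26, 115, 70, -8, 0.72], [-34, 145, 70, -11, 0.72], [-42, 175, 70, -14, 0.72], [-50, 205, 70, -14.7, 0.72], [-58, 230, 70, -14.7, 0.72], [-58, 240, 70, -14.7, 0.72]]]}}

```text
clock: 5.4
position: [0.5364, 0.0366, 0.1425]
tool_rot: [-0.001, 0.708, 0.003, 0.706]
wrist_force: [-0.2, 0.7, -1.7]
width: 0.0616
```

```bash
python3 - <<'E'
from h import *
snap("b1",{"side":(220,90,340,200,6),"top":(80,110,240,230,5)})
E
```

```text
5.4 [0.5364 0.0366 0.1425] yaw 0.32 w 0.0616 F [-0.2  0.7 -1.7] tilt [-0.004  0.002 -1.   ]
```

View pics/b1_side.png

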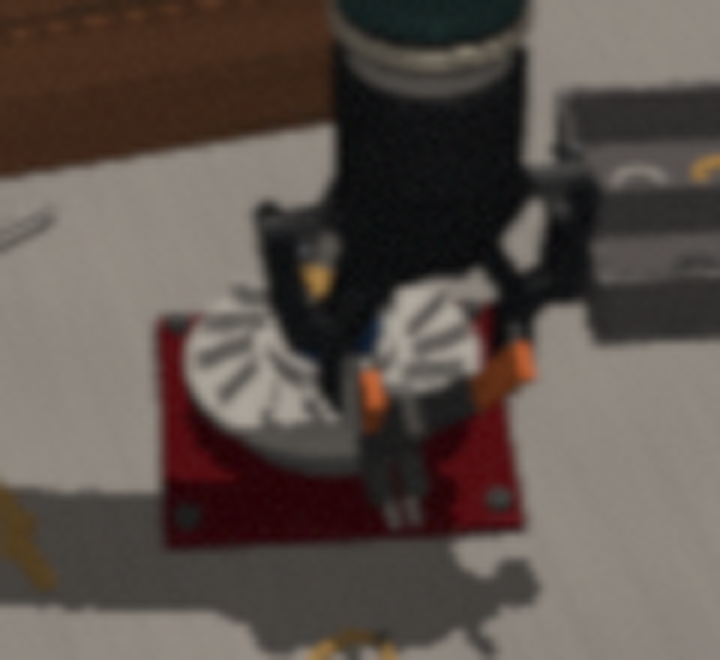

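View pics/b1_top.png

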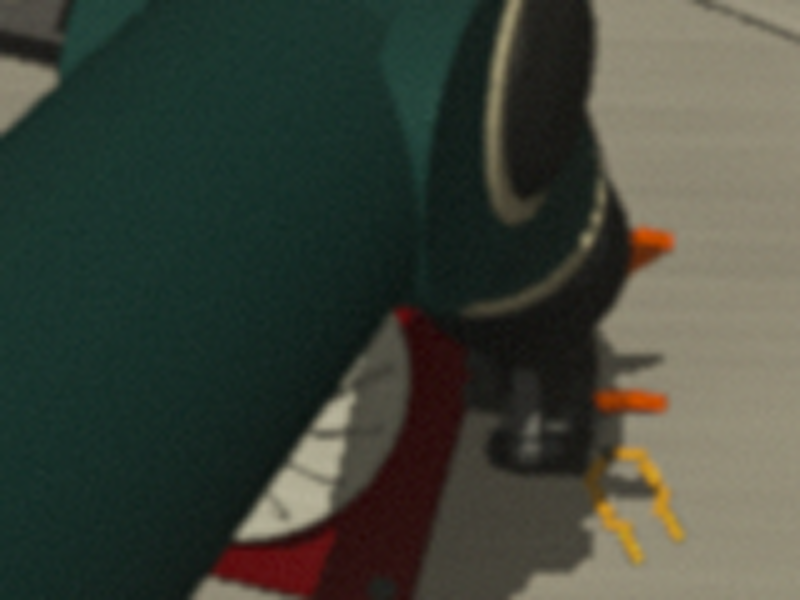

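```bash
cat >> h.py <<'E'
def plmodel(T,yaw,pitch,half=1.0,dz=.0224,back=.0505,w=None):
    """T TCP pos; pliers yaw; pitch>0 nose down about grip axis."""
    u=np.array([np.cos(yaw),np.sin(yaw),0]);v=np.array([-u[1],u[0],0]);k=np.array([0,0,1.])
    U=u*np.cos(pitch)-k*np.sin(pitch);K=k*np.cos(pitch)+u*np.sin(pitch)
    G=np.array(T)+[0,0,dz]
    g=lambda a,b,c:G+U*(a+back)+v*b+K*c
    L=[]
    for s in(-1,1):
        L.append(np.array([g(-.088,s*.035,.008),g(-.048,s*.0295,.008),g(-.048,s*.0295,-.008),g(-.088,s*.035,-.008),g(-.088,s*.035,.008)]))
        L.append(np.array([g(.05,s*.0035,-.027),g(.05,s*.0035,-.039)]))
        L.append(np.array([g(0,s*.008,.008),g(.05,s*.008,.008),g(.05,s*.008,-.027)]))
    return L
E
python3 - <<'E'
from h import *
import pickle
fs,o=pickle.load(open("a5.pkl","rb"))
overlay(fs["side"],(290,160,390,280,6),"ov_a5",plmodel(o["position"],np.radians(104.7),0))
fs,o=pickle.load(open("b1.pkl","rb"))
overlay(fs["side"],(220,90,340,200,6),"ov_b1",plmodel(o["position"],np.radians(90),np.radians(75)))
E
```

```text
(no output)
```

View pics/ov_a5.png

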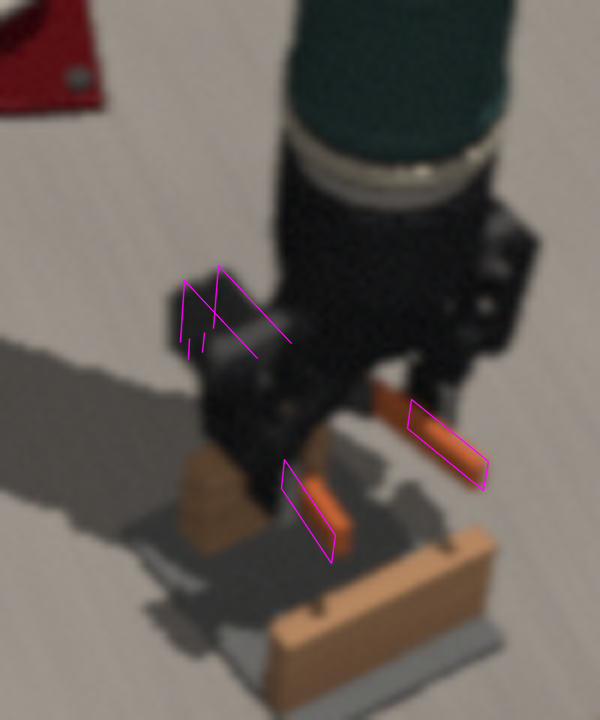

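View pics/ov_b1.png

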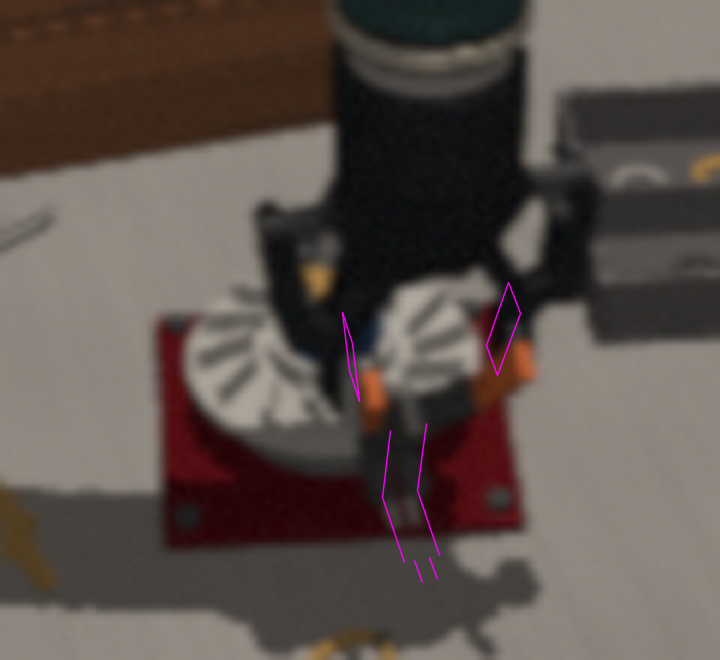

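```bash
python3 - <<'E'
from h import *
import pickle
fs,o=pickle.load(open("b1.pkl","rb"))
ims=[]
for p in(20,40,60,90,110,130):
    overlay(fs["side"],(260,130,320,190,7),"tmp",plmodel(o["position"],np.radians(90),np.radians(p)));im=cv2.imread("pics/tmp.png")[:, :];im=cv2.resize(im,(265,265));cv2.putText(im,str(p),(5,20),0,.6,(0,255,255),2);ims.append(im)
cv2.imwrite("pics/scan.png",np.vstack([np.hstack(ims[:3]),np.hstack(ims[3:])]))
crop(fs["side"],260,130,320,190,10,"b1z")
E
```

```text
(no output)
```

View pics/scan.png

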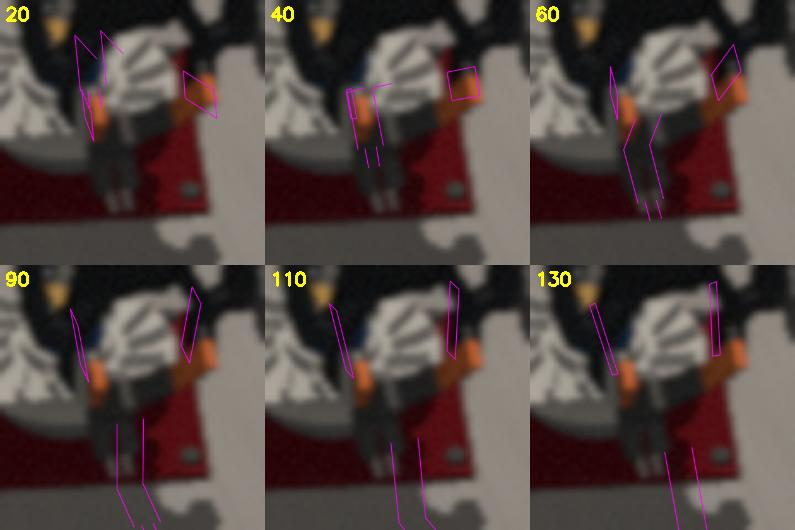

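View pics/b1z.png

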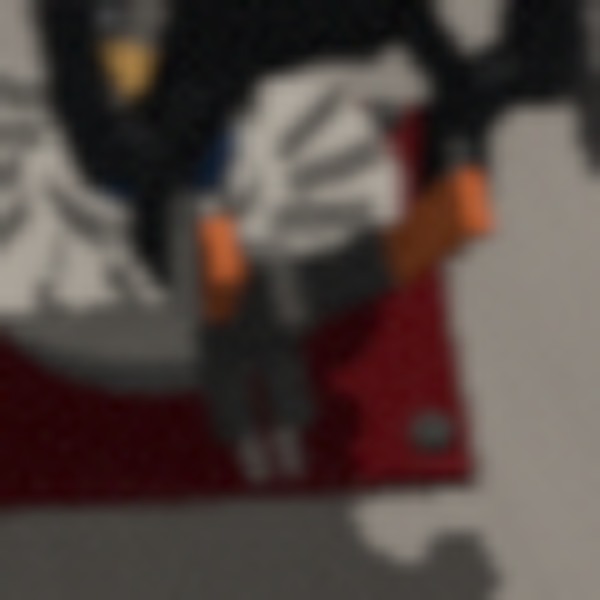

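Call:
{"api": "send_rows", "payload": {"series": [[[6, 0, 0, 0, 0.7], [18, 0, -6, 0, 0.7], [28, 0, -18, 0, 0.7], [32, 0, -32, 0, 0.7], [32, 0, -45, 0, 0.7], [32, 0, -55, 0, 0.7], [32, 0, -58, 0, 0.7], [32, 0, -58, 0, 0.7]]]}}

```text
clock: 6.17
position: [0.5714, 0.029, 0.0855]
tool_rot: [0.0, 0.707, -0.002, 0.707]
wrist_force: [-0.2, -1.8, 3.6]
width: 0.0598
```

```bash
python3 - <<'E'
from h import *
fs,o=snap("b2",{"side":(260,130,340,210,8),"top":(80,110,240,230,5)})
overlay(fs["side"],(260,130,340,210,8),"b2o",plmodel(o["position"],np.radians(90),np.radians(52)))
E
```

```text
6.1667 [0.5714 0.029  0.0855] yaw -0.16 w 0.0598 F [-0.2 -1.8  3.6] tilt [ 0.001 -0.002 -1.   ]
```

View pics/b2o.png

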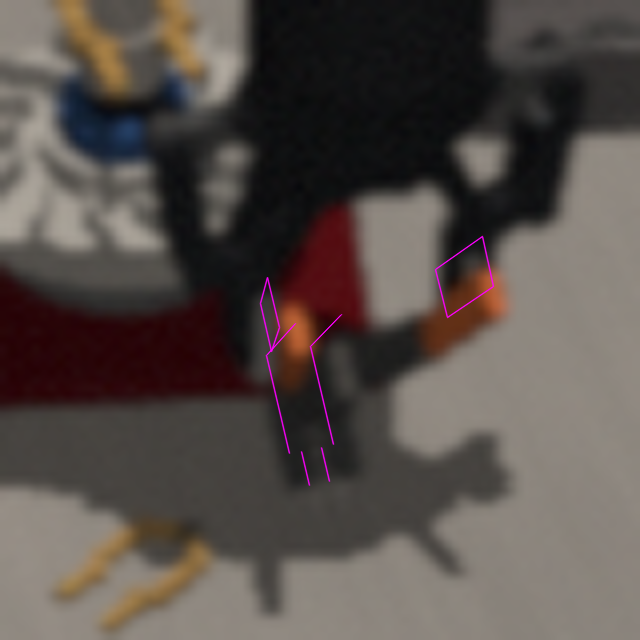

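View pics/b2_top.png

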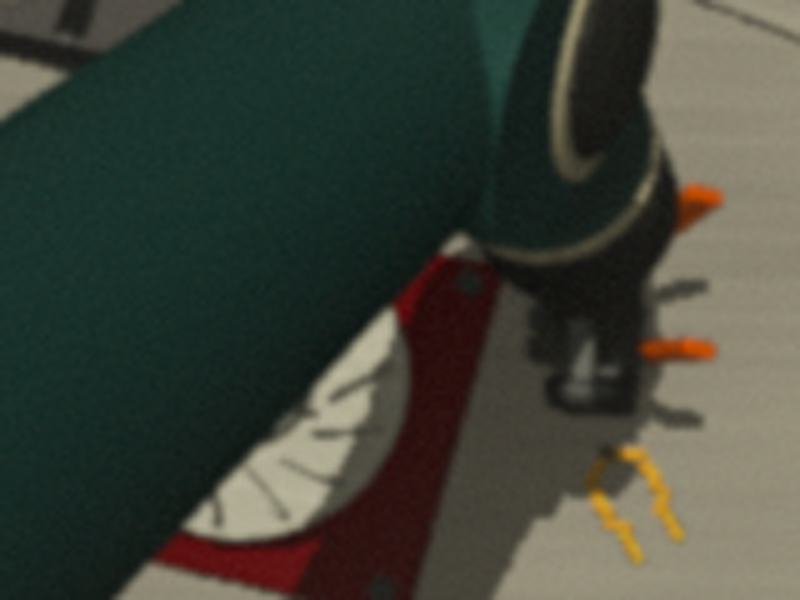

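Call:
{"api": "send_rows", "payload": {"series": [[[0, -6, 0, 0, 0.7], [0, -16, -3, 0, 0.7], [0, -26, -6, 0, 0.7], [0, -36, -10, 0, 0.7], [0, -44, -15, 0, 0.7], [0, -52, -21, 0, 0.7], [0, -60, -28, 0, 0.7], [0, -66, -35, 0, 0.7], [0, -71, -42, 0, 0.7], [0, -73, -45, 0, 0.7]]]}}

```text
clock: 7.1
position: [0.5702, -0.0423, 0.0393]
tool_rot: [0.0, 0.708, -0.001, 0.707]
wrist_force: [1.1, -1.2, -0.0]
width: 0.0596
```

```bash
python3 - <<'E'
from h import *
fs,o=snap("b3",{"side":(270,140,350,230,7),"top":(120,90,280,210,5)})
overlay(fs["side"],(270,140,350,230,7),"b3o",plmodel(o["position"],np.radians(90),np.radians(20)))
E
```

```text
7.1 [ 0.5702 -0.0423  0.0393] yaw -0.06 w 0.0596 F [ 1.1 -1.2 -0. ] tilt [-0.001 -0.001 -1.   ]
```

View pics/b3o.png

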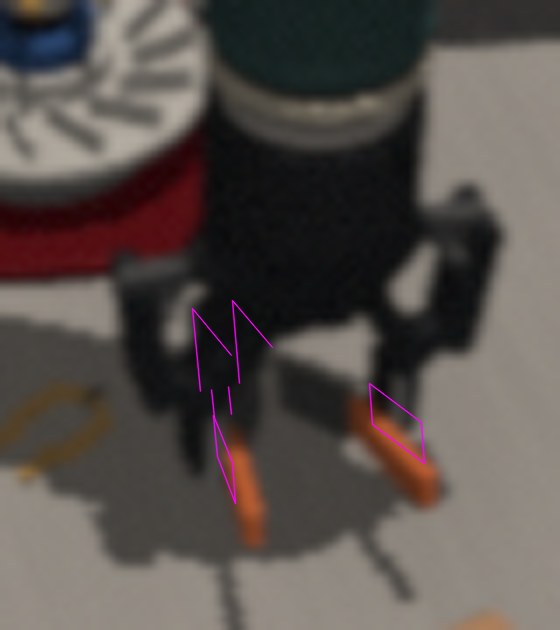

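View pics/b3_top.png

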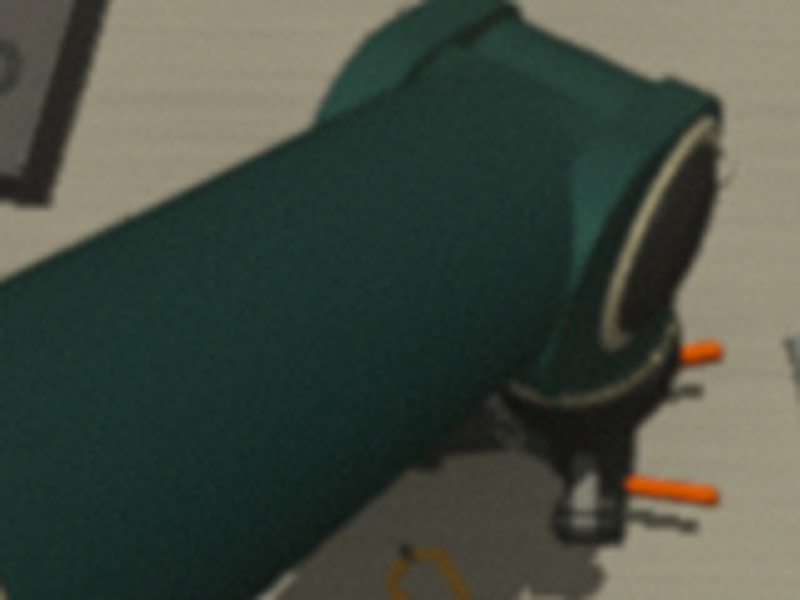

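```bash
python3 - <<'E'
from h import *
import pickle
fs,o=pickle.load(open("b3.pkl","rb"))
ims=[]
for p,b in((0,.0505),(10,.0505),(15,.0505),(0,.040),(10,.040),(15,.04)):
    overlay(fs["side"],(280,160,340,220,7),"tmp",plmodel(o["position"],np.radians(90),np.radians(p),back=b));im=cv2.imread("pics/tmp.png")[:, :];im=cv2.resize(im,(265,265));cv2.putText(im,str((p,b)),(5,20),0,.6,(0,255,255),2);ims.append(im)
cv2.imwrite("pics/scan.png",np.vstack([np.hstack(ims[:3]),np.hstack(ims[3:])]))
crop(fs["top"],160,120,280,210,6,"b3t")
E
```

```text
(no output)
```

View pics/scan.png

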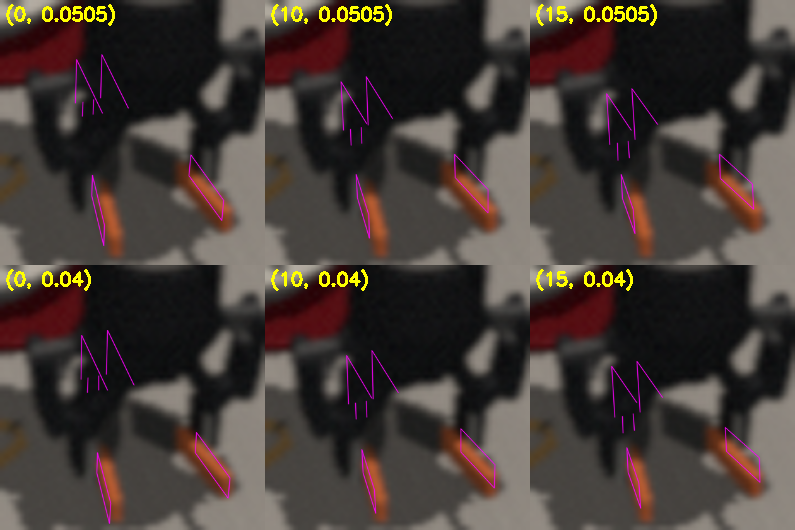

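Call:
{"api": "send_rows", "payload": {"series": [[[0, 0, 3, 0, 0.69], [0, 0, 9, 0, 0.69], [0, 0, 17, 1, 0.69], [0, -3, 26, 2, 0.69], [1, -9, 34, 4, 0.69], [3, -18, 40, 6, 0.69], [6, -30, 44, 8, 0.69], [8, -44, 46, 10, 0.69], [11, -60, 46, 12, 0.69], [14, -77, 46, 14, 0.69]]]}}

```text
clock: 8.03
position: [0.5855, -0.1183, 0.0882]
tool_rot: [-0.088, 0.701, 0.088, 0.702]
wrist_force: [1.0, 0.3, -2.0]
width: 0.0592
```

Call:
{"api": "send_rows", "payload": {"series": [[[3, -17, 0, 1, 0.69], [6, -34, 0, 1, 0.69], [8, -49, 0, 1, 0.69], [10, -62, 0, 1, 0.69], [11, -72, 0, 1, 0.69], [12, -79, 0, 1, 0.69], [12, -82, 0, 1, 0.69], [12, -82, 0, 1, 0.69]]]}}

```text
clock: 8.7
position: [0.5966, -0.2006, 0.0866]
tool_rot: [-0.092, 0.701, 0.092, 0.701]
wrist_force: [-0.2, 0.4, -0.7]
width: 0.0592
```

```bash
python3 - <<'E'
from h import *
fs,o=snap("b4",{"side":(290,160,390,280,6),"top":(240,90,360,210,5)})
for p,b in((10,.042),):
  overlay(fs["side"],(290,160,390,280,6),"b4o",plmodel(o["position"],np.radians(104.7),np.radians(p),back=b))
E
```

```text
8.7 [ 0.5966 -0.2006  0.0866] yaw 14.99 w 0.0592 F [-0.2  0.4 -0.7] tilt [-0. -0. -1.]
```

View pics/b4o.png

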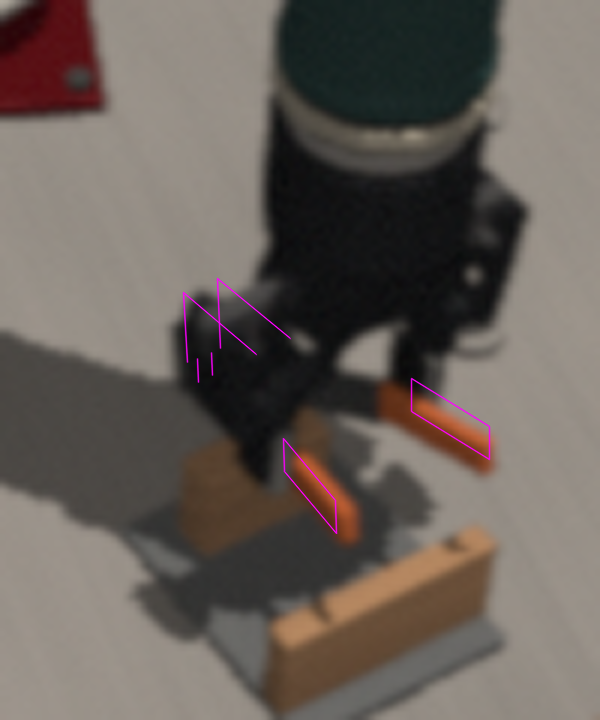

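View pics/b4_top.png

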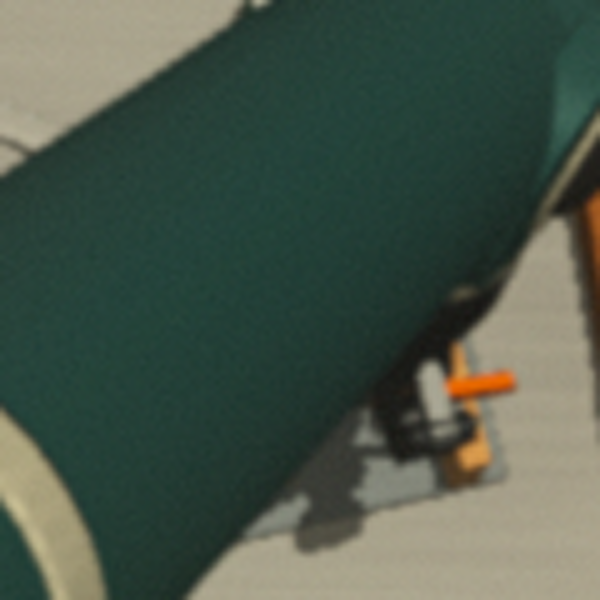

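Call:
{"api": "send_rows", "payload": {"series": [[[-1, 2, -6, 0, 0.69], [-1, 2, -16, 0, 0.69], [-1, 2, -27, 0, 0.69], [-1, 2, -36, 0, 0.69], [-1, 2, -42, 0, 0.69], [-1, 2, -46, 0, 0.69], [-1, 2, -49, 0, 0.69], [-1, 2, -50, 0, 0.69]]]}}

```text
clock: 9.47
position: [0.5951, -0.198, 0.0374]
tool_rot: [-0.092, 0.702, 0.093, 0.701]
wrist_force: [-6.5, 2.3, 16.1]
width: 0.0593
```

```bash
python3 - <<'E'
from h import *
fs,o=snap("b5",{"side":(290,180,390,280,6)})
overlay(fs["side"],(290,180,390,280,6),"b5o",plmodel(o["position"],np.radians(104.7),np.radians(0),back=.04))
E
```

```text
9.4667 [ 0.5951 -0.198   0.0374] yaw 14.99 w 0.0593 F [-6.5  2.3 16.1] tilt [-0.002  0.002 -1.   ]
```

View pics/b5o.png

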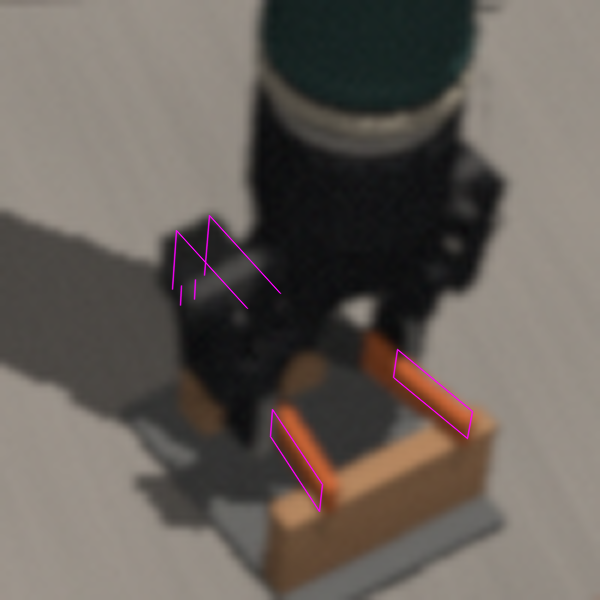

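Call:
{"api": "send_rows", "payload": {"series": [[[0, 0, 0, 0, 0.72], [0, 0, 0, 0, 0.78], [0, 0, 0, 0, 0.9], [0, 0, 0, 0, 1], [2, -7, -2, 0, 1], [2, -7, -2, 0, 1]]]}}

```text
clock: 10.02
position: [0.5978, -0.2067, 0.0342]
tool_rot: [-0.092, 0.701, 0.092, 0.701]
wrist_force: [-0.3, 0.2, -0.4]
width: 0.0853
```

```bash
python3 - <<'E'
from h import *
fs,o=snap("b6",{"side":(290,180,390,280,6)})
E
```

```text
10.0167 [ 0.5978 -0.2067  0.0342] yaw 14.95 w 0.0853 F [-0.3  0.2 -0.4] tilt [ 0.    -0.001 -1.   ]
```

View pics/b6_side.png

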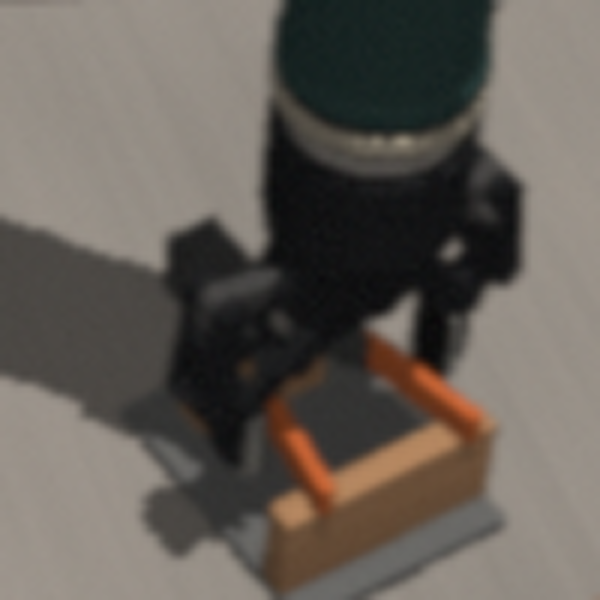

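Call:
{"api": "send_rows", "payload": {"series": [[[0, 0, 0, 0, 0.9], [0, 0, 0, 0, 0.8], [0, 0, 0, 0, 0.74], [0, 0, 0, 0, 0.7], [0, 0, 0, 0, 0.7], [0, 0, 0, 0, 0.7], [0, 0, 2, 0, 0.7], [0, 0, 6, 0, 0.7], [0, 0, 12, 0, 0.7], [0, 0, 19, 0, 0.7]]]}}

```text
clock: 10.9
position: [0.5974, -0.2047, 0.0536]
tool_rot: [-0.092, 0.701, 0.093, 0.701]
wrist_force: [0.2, 0.8, -1.8]
width: 0.0597
```

Call:
{"api": "send_rows", "payload": {"series": [[[0, 0, 7, 0, 0.7], [0, 0, 14, 0, 0.7], [0, 0, 21, 0, 0.7], [0, 2, 28, 0, 0.7], [0, 6, 35, 0, 0.7], [-1, 12, 42, 0, 0.7], [-2, 20, 49, 0, 0.7], [-4, 30, 55, -1, 0.7], [-6, 41, 60, -2, 0.7], [-8, 52, 64, -3, 0.7]]]}}

```text
clock: 11.73
position: [0.5897, -0.1517, 0.1183]
tool_rot: [-0.074, 0.703, 0.074, 0.703]
wrist_force: [0.4, 0.3, -1.9]
width: 0.06
```

```bash
python3 - <<'E'
from h import *
box=(270,130,390,260,6)
fs,o=snap("c1",{"side":box})
m=R.from_quat(o["tool_rot"]).as_matrix();y=np.arctan2(m[1,2],m[0,2])
overlay(fs["side"],box,"c1o",plmodel(o["position"],np.pi/2+y,np.radians(0),back=.048))
E
```

```text
11.7333 [ 0.5897 -0.1517  0.1183] yaw 12.00 w 0.0600 F [ 0.4  0.3 -1.9] tilt [ 0.  0. -1.]
```

View pics/c1o.png

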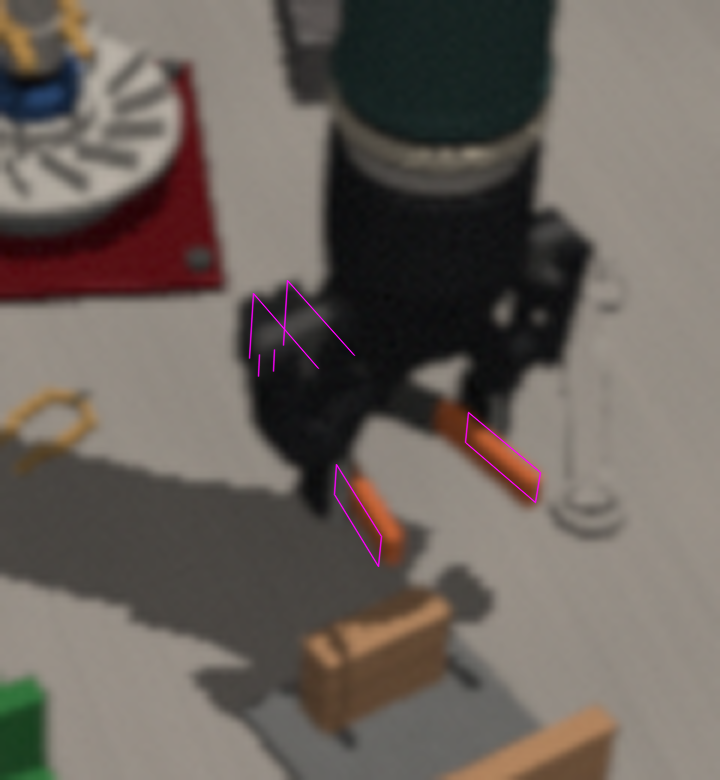

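Call:
{"api": "send_rows", "payload": {"series": [[[-3, 12, 4, -1, 0.7], [-7, 26, 8, -2, 0.7], [-11, 42, 12, -4, 0.7], [-16, 60, 15, -6, 0.7], [-21, 80, 18, -7, 0.7], [-26, 100, 20, -8, 0.7], [-31, 120, 22, -9, 0.7], [-36, 139, 23, -10, 0.7], [-41, 156, 24, -11, 0.7], [-45, 171, 24, -12, 0.7]]]}}

```text
clock: 12.62
position: [0.5442, 0.0198, 0.1419]
tool_rot: [-0.0, 0.707, 0.001, 0.707]
wrist_force: [0.4, -0.3, -2.0]
width: 0.0598
```

Call:
{"api": "send_rows", "payload": {"series": [[[-2, 12, 0, 0, 0.7], [-4, 20, 0, 0, 0.7], [-4, 24, 0, 0, 0.7], [-4, 26, 0, 0, 0.7], [-4, 26, 0, 0, 0.7]]]}}

```text
clock: 13.03
position: [0.541, 0.0437, 0.1416]
tool_rot: [-0.0, 0.707, -0.0, 0.707]
wrist_force: [0.1, 0.0, -1.8]
width: 0.0599
```

```bash
python3 - <<'E'
from h import *
box=(230,90,330,190,7)
fs,o=snap("c2",{"side":box,"top":(80,110,240,230,5)})
m=R.from_quat(o["tool_rot"]).as_matrix();y=np.arctan2(m[1,2],m[0,2])
overlay(fs["side"],box,"c2o",plmodel(o["position"],np.pi/2+y,np.radians(0),back=.048))
E
```

```text
13.0333 [0.541  0.0437 0.1416] yaw 0.02 w 0.0599 F [ 0.1  0.  -1.8] tilt [ 0. -0. -1.]
```

View pics/c2o.png

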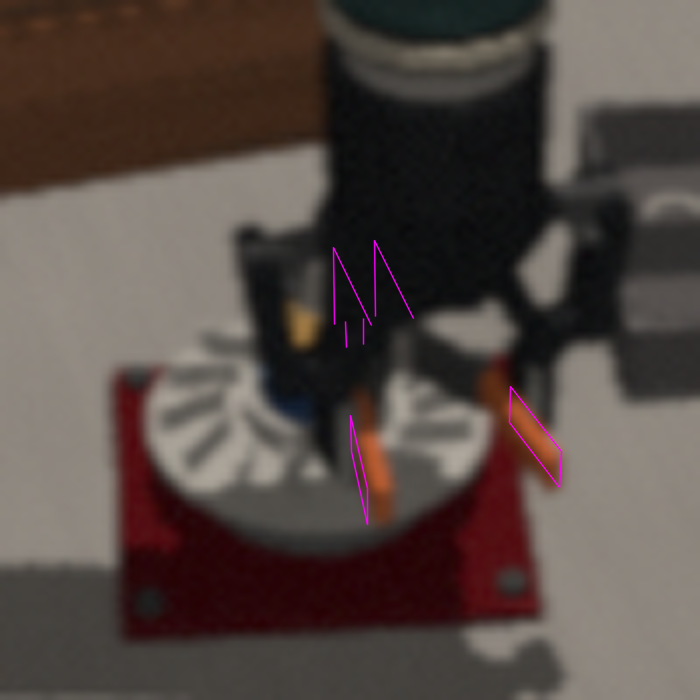

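View pics/c2_top.png

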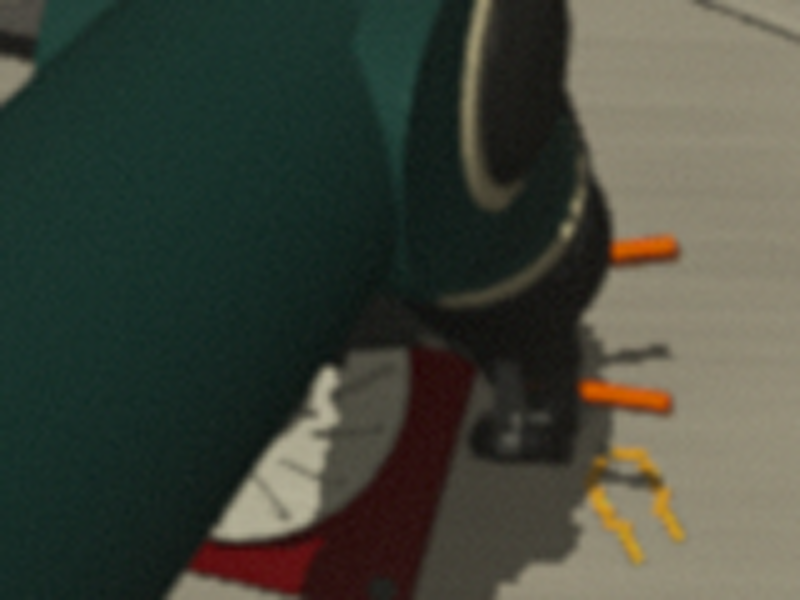

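```bash
python3 - <<'E'
from h import *
import pickle
fs,o=pickle.load(open("c2.pkl","rb"))
T=lambda c,x0,y0,s:np.array(c)/s+[x0-.5,y0-.5]
P=unproj(fs["top"],T([(679,246),(671,402)],80,110,5),.172);print(P,P.mean(0),o["position"])
P=unproj(fs["side"],T([(560,478),(382,515)],230,90,7),.166);print(P,P.mean(0))
# same for original handle ends at rest in top: 
E
```

```text
[[ 0.56864035 -0.00267581  0.172     ]
 [ 0.5074381  -0.00233065  0.172     ]] [ 0.53803922 -0.00250323  0.172     ] [0.5409903  0.04371473 0.14158327]
[[ 0.5736563  -0.0031017   0.166     ]
 [ 0.50879285 -0.0048247   0.166     ]] [ 0.54122457 -0.0039632   0.166     ]
```

Call:
{"api": "send_rows", "payload": {"series": [[[0, 5, 0, 0, 0.7], [1, 12, 0, 0, 0.7], [2, 20, 0, 0, 0.7], [2, 26, 0, 0, 0.7], [2, 29, -2, 0, 0.7], [2, 29, -5, 0, 0.7], [2, 29, -8, 0, 0.7], [2, 29, -10, 0, 0.7], [2, 29, -10, 0, 0.7]]]}}

```text
clock: 13.88
position: [0.5423, 0.0724, 0.1309]
tool_rot: [-0.0, 0.707, -0.0, 0.707]
wrist_force: [0.4, 0.2, -1.6]
width: 0.0602
```

```bash
python3 - <<'E'
from h import *
box=(230,90,330,190,7)
fs,o=snap("c3",{"side":box,"top":(80,110,240,230,5)})
m=R.from_quat(o["tool_rot"]).as_matrix();y=np.arctan2(m[1,2],m[0,2])
overlay(fs["side"],box,"c3o",plmodel(o["position"],np.pi/2+y,np.radians(0),back=.045)+ringmodel(.543,.201,-np.pi/2))
E
```

```text
13.8833 [0.5423 0.0724 0.1309] yaw -0.02 w 0.0602 F [ 0.4  0.2 -1.6] tilt [-0.001 -0.001 -1.   ]
```

View pics/c3_side.png

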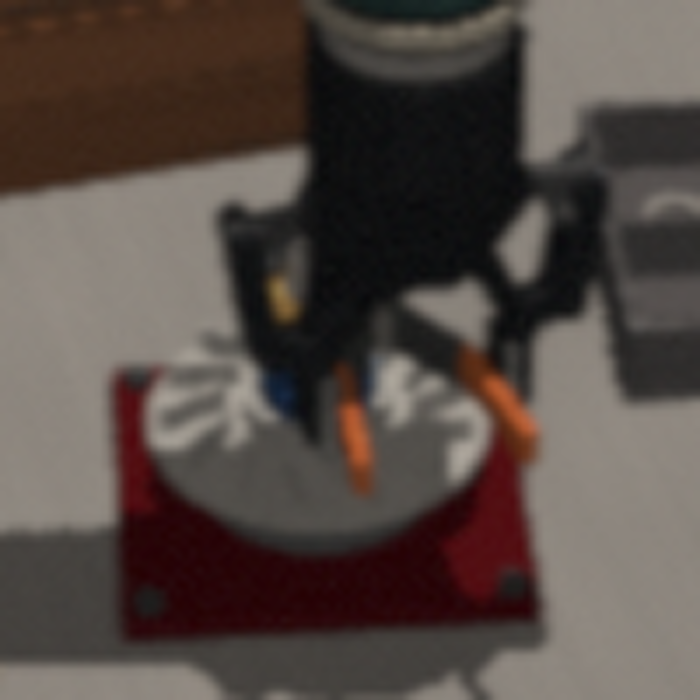

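View pics/c3_top.png

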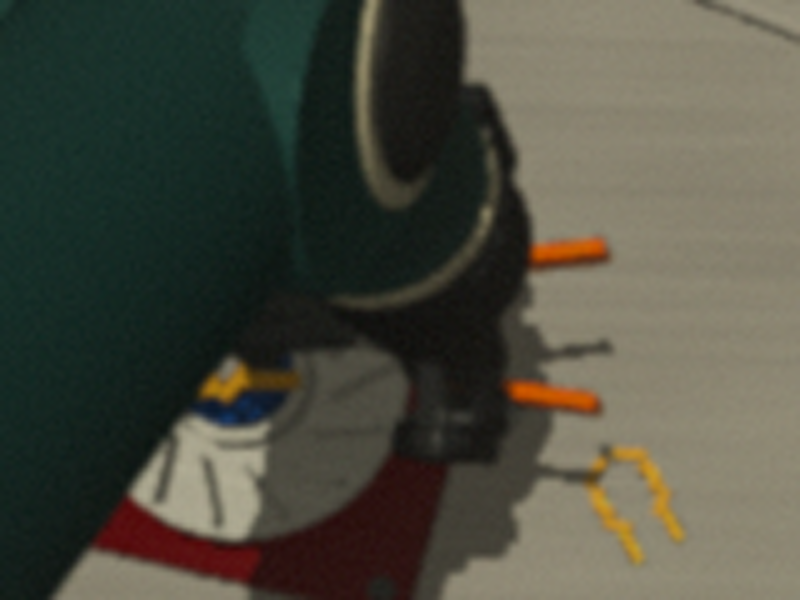

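```bash
python3 - <<'E'
from h import *
import pickle
fs,o=pickle.load(open("c3.pkl","rb"))
box=(105,160,175,210,11)
crop(fs["top"],*box,"c3t")
overlay(fs["top"],box,"c3to",plmodel(o["position"],np.pi/2,0,back=.045,dz=.022)+ringmodel(.5403,.2015,-np.pi/2))
E
```

```text
(no output)
```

View pics/c3t.png

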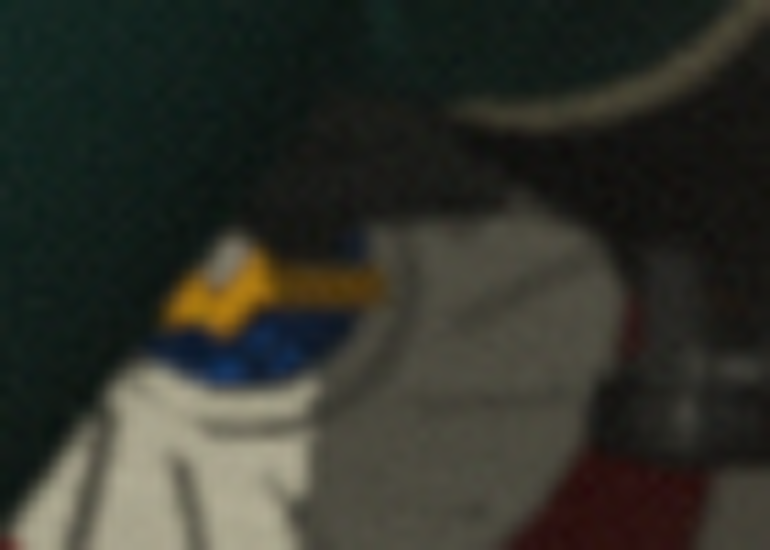

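View pics/c3to.png

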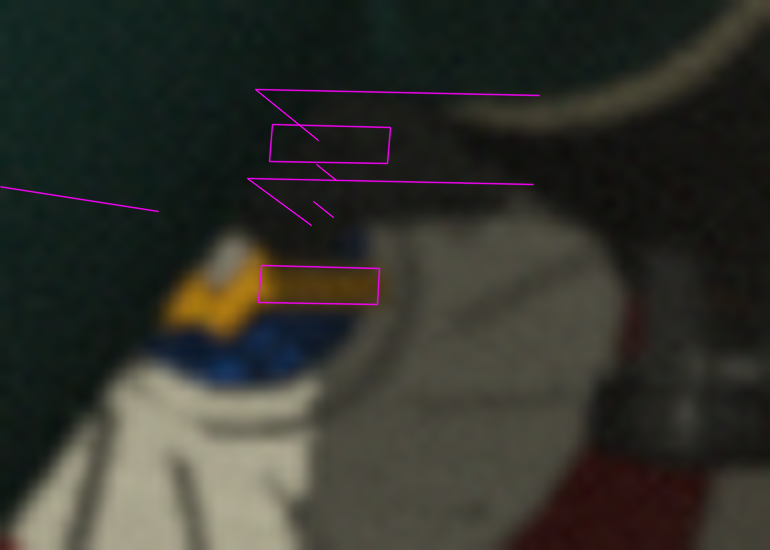

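Call:
{"api": "send_rows", "payload": {"series": [[[0, 0, -2, 0, 0.7], [0, 0, -5, 0, 0.7], [0, 0, -8, 0, 0.7], [0, 0, -8, 0, 0.7]]]}}

```text
clock: 14.32
position: [0.5423, 0.0728, 0.1229]
tool_rot: [-0.0, 0.707, -0.0, 0.707]
wrist_force: [0.0, 0.2, -1.0]
width: 0.0598
```

```bash
python3 - <<'E'
from h import *
box=(105,160,175,210,11)
fs,o=snap("c4",{"top":box,"side":(230,90,330,190,7)})
E
```

```text
14.3167 [0.5423 0.0728 0.1229] yaw 0.01 w 0.0598 F [ 0.   0.2 -1. ] tilt [-0.001 -0.    -1.   ]
```

View pics/c4_top.png

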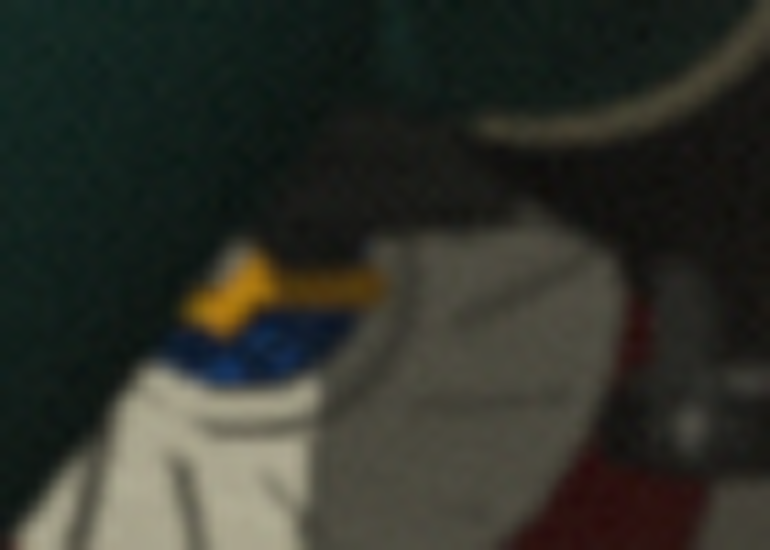

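View pics/c4_side.png

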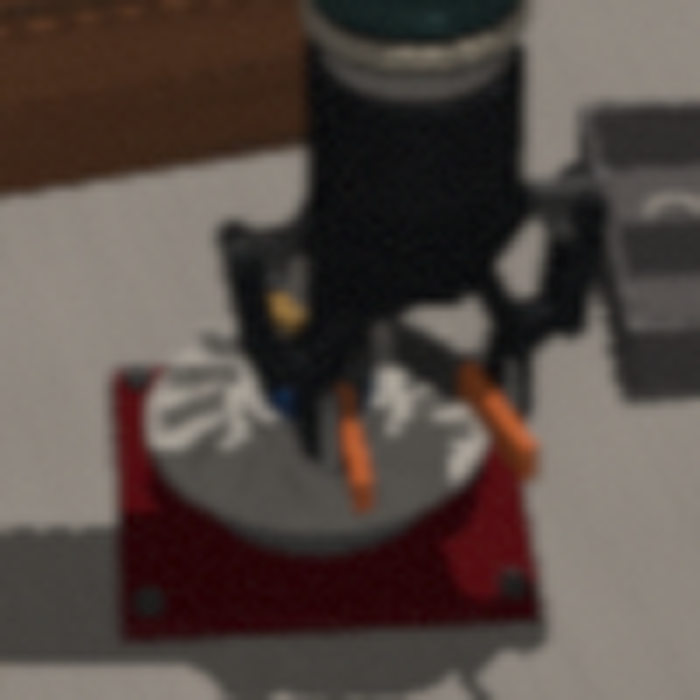

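Call:
{"api": "send_rows", "payload": {"series": [[[0, 0, -2, 0, 0.7], [0, 0, -4, 0, 0.7], [0, 0, -5, 0, 0.7], [0, 0, -5, 0, 0.7]]]}}

```text
clock: 14.75
position: [0.5425, 0.0729, 0.1182]
tool_rot: [-0.0, 0.707, -0.0, 0.707]
wrist_force: [0.9, 0.8, -1.7]
width: 0.0599
```

```bash
python3 - <<'E'
from h import *
box=(105,160,175,210,11)
fs,o=snap("c5",{"top":box})
E
```

```text
14.75 [0.5425 0.0729 0.1182] yaw 0.01 w 0.0599 F [ 0.9  0.8 -1.7] tilt [-0. -0. -1.]
```

View pics/c5_top.png

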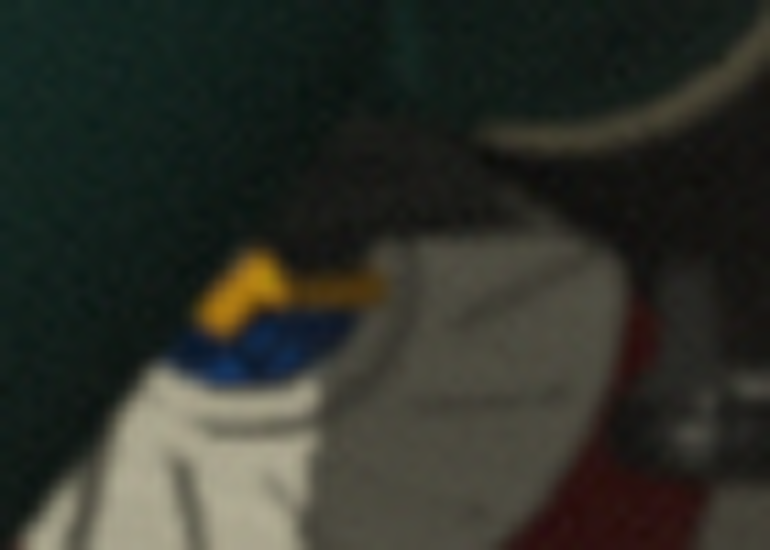

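Call:
{"api": "send_rows", "payload": {"series": [[[0, 0, 0.7, 0, 0.65], [0, 0, 1.5, 0, 0.6], [0, 0, 2.3, 0, 0.55], [0, 0, 3, 0, 0.5], [0, 0, 3.5, 0, 0.45], [0, 0, 3.5, 0, 0.45]]], "squeeze": 45}}

```text
clock: 15.3
position: [0.5429, 0.073, 0.1222]
tool_rot: [-0.0, 0.707, 0.0, 0.707]
wrist_force: [1.0, -0.5, -1.1]
width: 0.0388
```

```bash
python3 - <<'E'
from h import *
box=(105,160,175,210,11)
fs,o=snap("c6",{"top":box,"side":(230,90,330,190,7)})
E
```

```text
15.3 [0.5429 0.073  0.1222] yaw 0.02 w 0.0388 F [ 1.  -0.5 -1.1] tilt [ 0.  0. -1.]
```

View pics/c6_top.png

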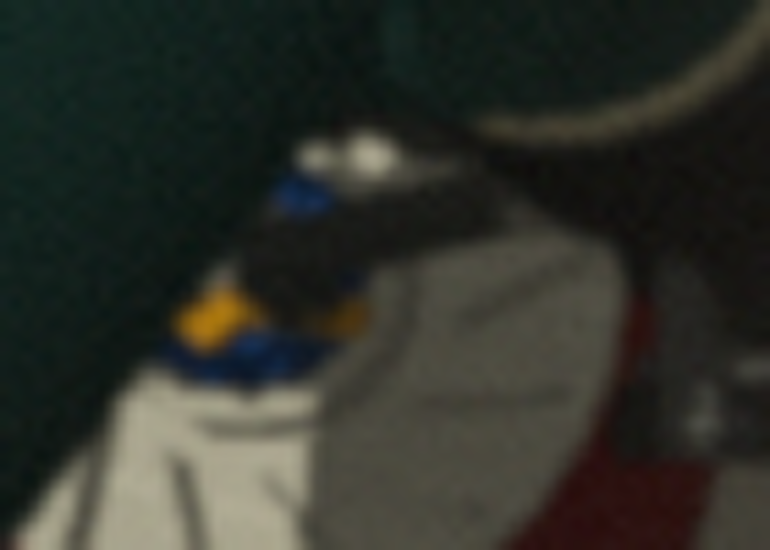

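View pics/c6_side.png

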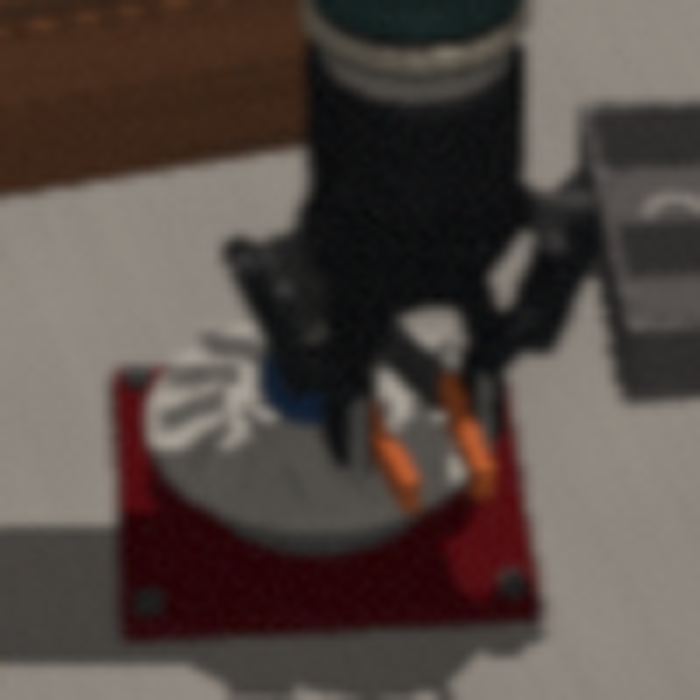

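Call:
{"api": "send_rows", "payload": {"series": [[[0, 0, 0.4, 0, 0.4], [0, 0, 0.8, 0, 0.35], [0, 0, 1.2, 0, 0.3], [0, 0, 1.5, 0, 0.25], [0, 0, 1.5, 0, 0.22], [0, 0, 1.5, 0, 0.22]]], "squeeze": 45}}

```text
clock: 15.9
position: [0.5427, 0.0729, 0.1236]
tool_rot: [-0.0, 0.707, 0.0, 0.707]
wrist_force: [-0.3, -0.2, -1.5]
width: 0.0244
```

```bash
python3 - <<'E'
from h import *
box=(105,160,175,210,11)
fs,o=snap("c7",{"top":box,"side":(230,90,330,190,7)})
E
```

```text
15.9 [0.5427 0.0729 0.1236] yaw 0.01 w 0.0244 F [-0.3 -0.2 -1.5] tilt [ 0. -0. -1.]
```

View pics/c7_top.png

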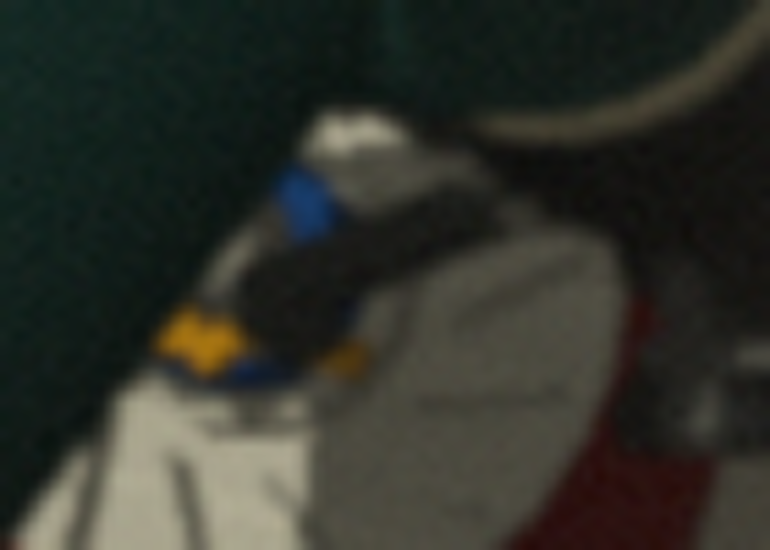

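View pics/c7_side.png

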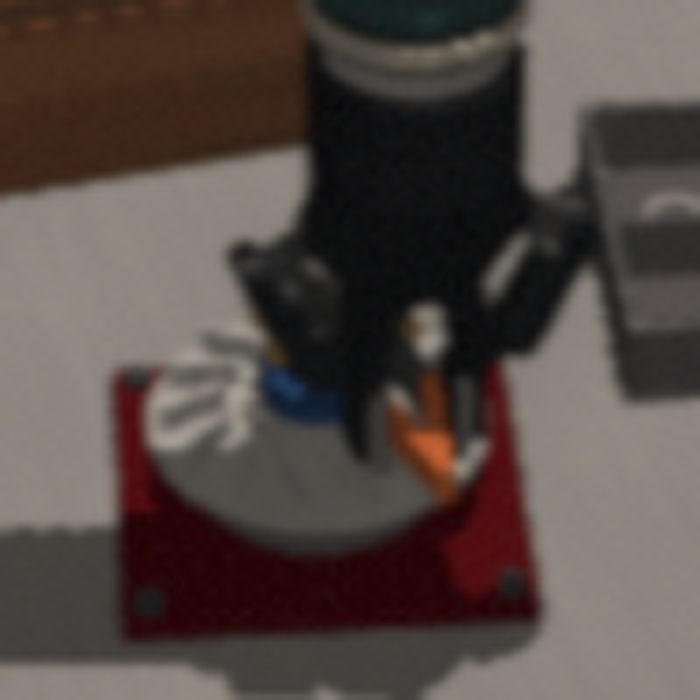

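Call:
{"api": "send_rows", "payload": {"series": [[[0, 0, -1, 0, 0.22], [0, 0, -3, 0, 0.22], [0, 0, -5, 0, 0.22], [0, 0, -7, 0, 0.22], [0, 0, -9, 0, 0.22], [0, 0, -9, 0, 0.22]]]}}

```text
clock: 16.5
position: [0.5424, 0.0729, 0.114]
tool_rot: [-0.0, 0.707, -0.0, 0.707]
wrist_force: [-0.1, 0.2, -1.7]
width: 0.0241
```

```bash
python3 - <<'E'
from h import *
box=(105,160,175,210,11)
fs,o=snap("c8",{"top":box,"side":(230,90,330,190,7)})
E
```

```text
16.5 [0.5424 0.0729 0.114 ] yaw 0.01 w 0.0241 F [-0.1  0.2 -1.7] tilt [-0.001 -0.    -1.   ]
```

View pics/c8_top.png

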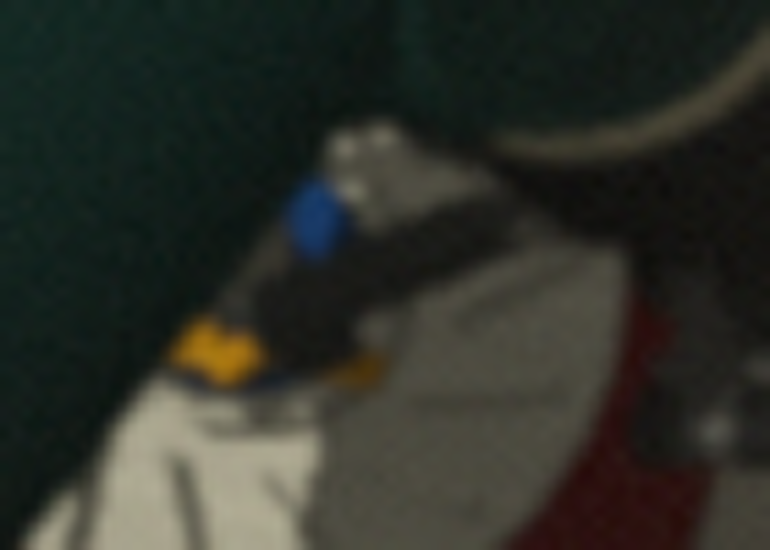

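View pics/c8_side.png

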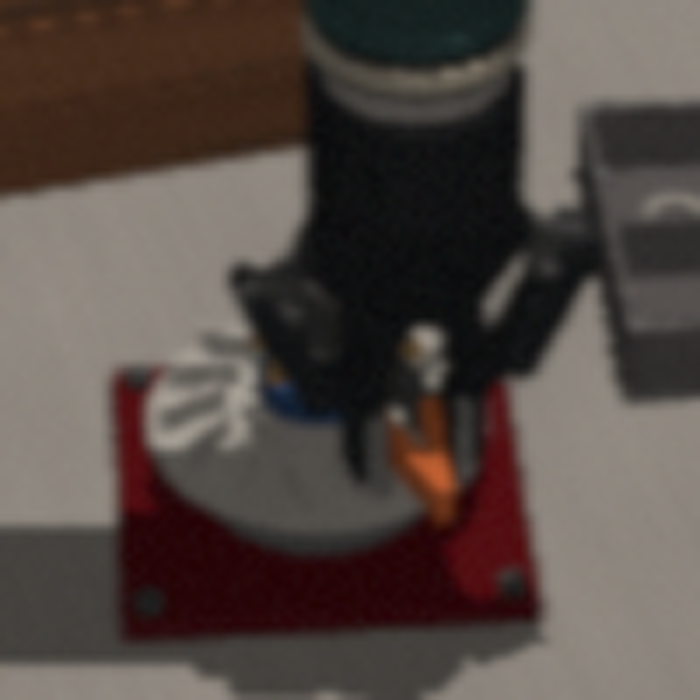

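Call:
{"api": "send_rows", "payload": {"series": [[[0, 0, -2, 0, 0.22], [0, 0, -5, 0, 0.22], [0, 0, -8, 0, 0.22], [0, 0, -11, 0, 0.22], [0, 0, -14, 0, 0.22], [0, 0, -17, 0, 0.22], [0, 0, -19, 0, 0.22], [0, 0, -20, 0, 0.22], [0, 0, -20, 0, 0.22]]]}}

```text
clock: 17.35
position: [0.5426, 0.0728, 0.0942]
tool_rot: [-0.0, 0.707, -0.0, 0.707]
wrist_force: [0.4, 0.7, -2.6]
width: 0.0243
```

```bash
python3 - <<'E'
from h import *
box=(105,160,175,210,11)
fs,o=snap("c9",{"top":box,"side":(230,90,330,190,7)})
E
```

```text
17.35 [0.5426 0.0728 0.0942] yaw 0.01 w 0.0243 F [ 0.4  0.7 -2.6] tilt [-0. -0. -1.]
```

View pics/c9_top.png

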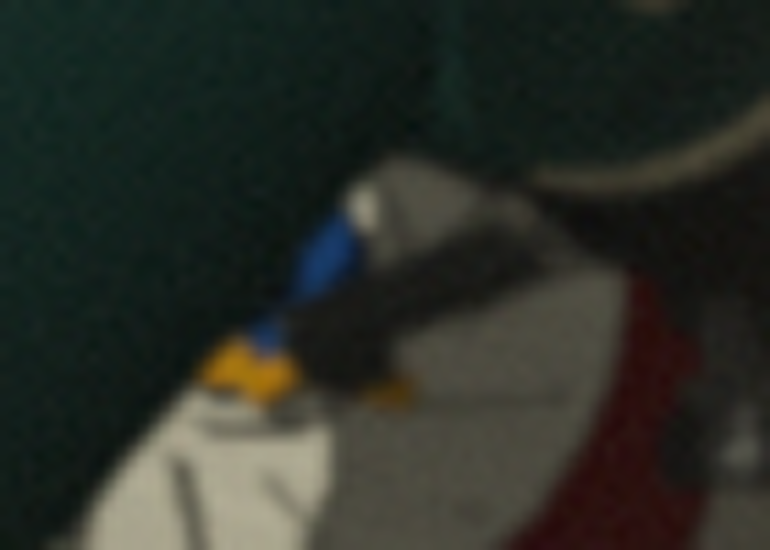

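View pics/c9_side.png

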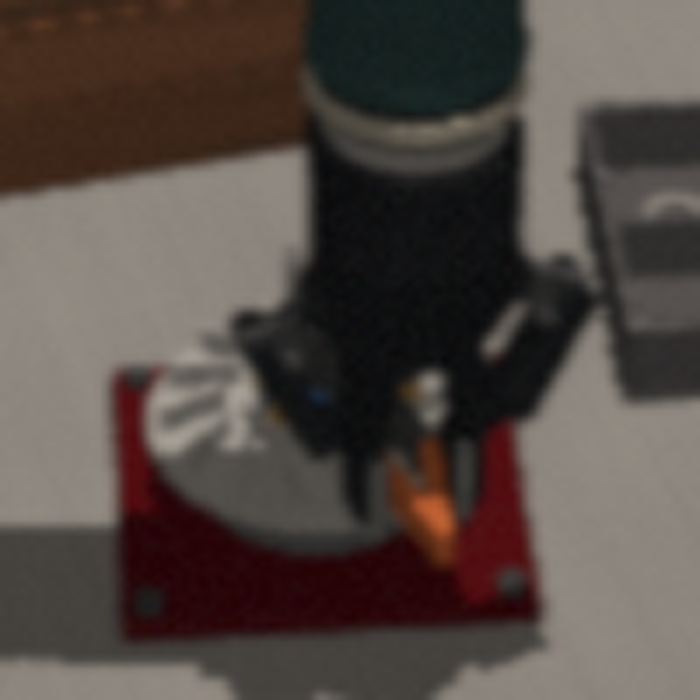

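Call:
{"api": "send_rows", "payload": {"series": [[[0, 0, -2, 0, 0.22], [0, 0, -4, 0, 0.22], [0, 0, -5, 0, 0.22], [0, 0, -5, 0, 0.22]]]}}

```text
clock: 17.78
position: [0.5426, 0.0729, 0.0893]
tool_rot: [-0.0, 0.707, -0.0, 0.707]
wrist_force: [-0.1, 0.5, -1.7]
width: 0.0244
```

Call:
{"api": "send_rows", "payload": {"series": [[[0, 0, -1, 0, 0.22], [0, 0, -2, 0, 0.22], [0, 0, -2, 0, 0.22]]]}}

```text
clock: 18.03
position: [0.5427, 0.0728, 0.0874]
tool_rot: [-0.0, 0.707, -0.0, 0.707]
wrist_force: [0.8, -1.2, -0.6]
width: 0.0244
```

```bash
python3 - <<'E'
from h import *
box=(105,160,175,210,11)
fs,o=snap("c10",{"top":box,"side":(230,90,330,190,7)})
E
```

```text
18.0333 [0.5427 0.0728 0.0874] yaw 0.01 w 0.0244 F [ 0.8 -1.2 -0.6] tilt [-0. -0. -1.]
```

View pics/c10_top.png

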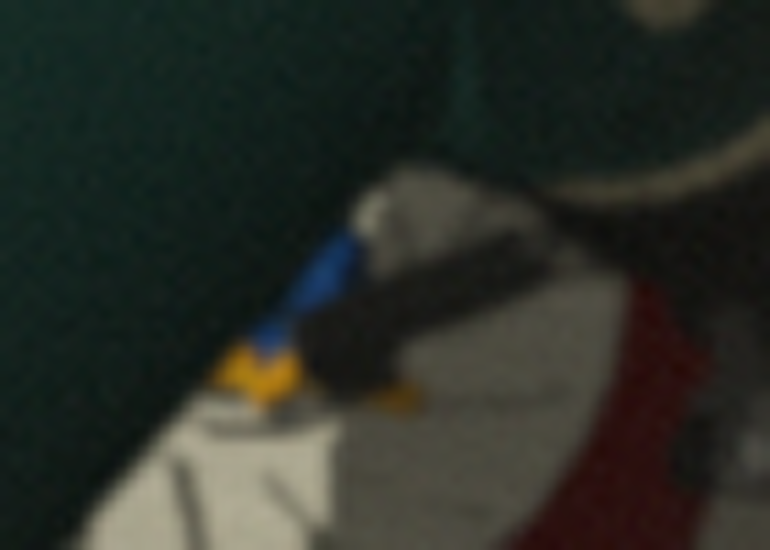

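Call:
{"api": "send_rows", "payload": {"series": [[[0, 0, -1, 0, 0.22], [0, 0, -2, 0, 0.22], [0, 0, -2, 0, 0.22]]]}}

```text
clock: 18.38
position: [0.5427, 0.0728, 0.0854]
tool_rot: [-0.0, 0.707, -0.0, 0.707]
wrist_force: [0.2, -0.7, -0.5]
width: 0.0248
```

Call:
{"api": "send_rows", "payload": {"series": [[[0, 0, -1, 0, 0.22], [0, 0, -2, 0, 0.22], [0, 0, -2, 0, 0.22]]]}}

```text
clock: 18.63
position: [0.5427, 0.0726, 0.0834]
tool_rot: [-0.0, 0.707, -0.0, 0.707]
wrist_force: [-0.0, -0.9, -0.3]
width: 0.0246
```

```bash
python3 - <<'E'
from h import *
box=(105,160,175,210,11)
fs,o=snap("c11",{"top":box,"side":(230,90,330,190,7)})
E
```

```text
18.6333 [0.5427 0.0726 0.0834] yaw -0.00 w 0.0246 F [-0.  -0.9 -0.3] tilt [-0. -0. -1.]
```

View pics/c11_top.png

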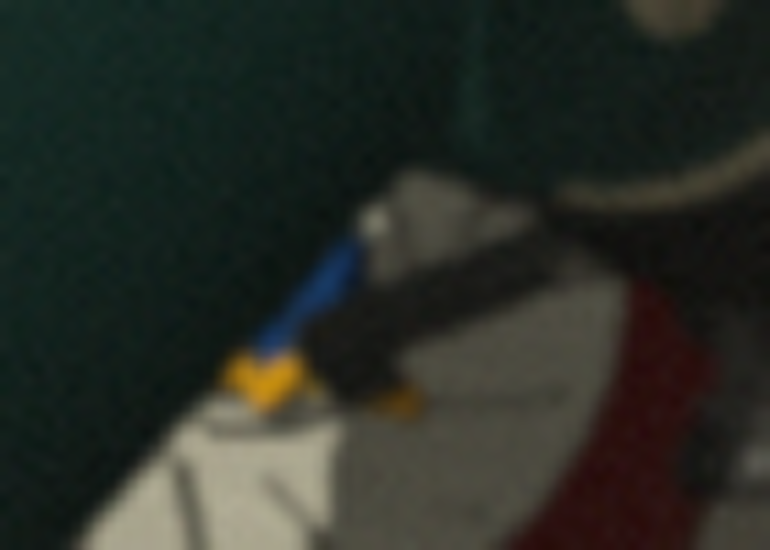

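View pics/c11_side.png

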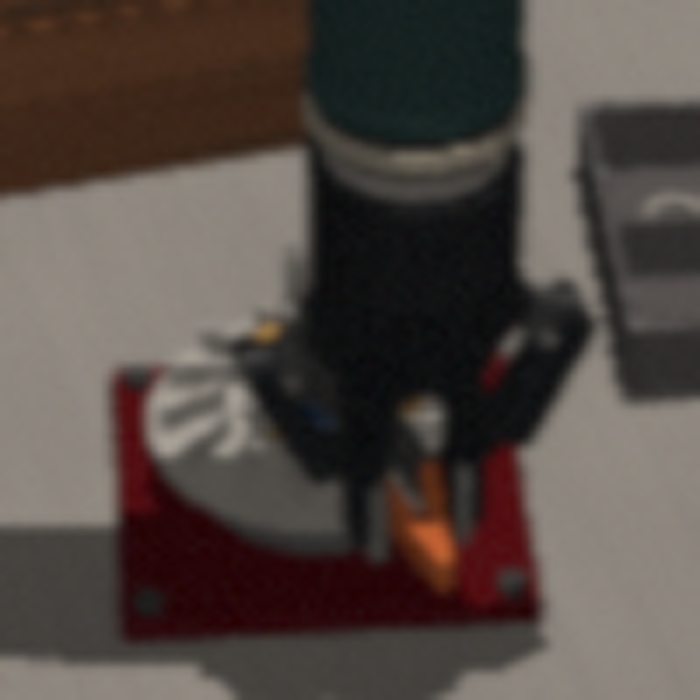

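```bash
python3 - <<'E'
from h import *
import pickle
fs,o=pickle.load(open("c11.pkl","rb"))
f=fs["side"]
print(proj(f,[[.525,.21,.076],[.525,.21,.110]]))
for z in(.07,.076,.085,.095): print(z,unproj(f,[(268.1,137.1)],z).round(4))
crop(f,250,115,310,175,12,"c11z")
box=(115,165,165,205,15)
crop(fs["top"],*box,"c11tz")
E
```

```text
[[268.06488261 139.6781836 ]
 [267.78648384 129.7800094 ]]
0.07 [[0.5302 0.2293 0.07  ]]
0.076 [[0.5282 0.2215 0.076 ]]
0.085 [[0.5253 0.2099 0.085 ]]
0.095 [[0.522  0.1969 0.095 ]]
```

View pics/c11z.png

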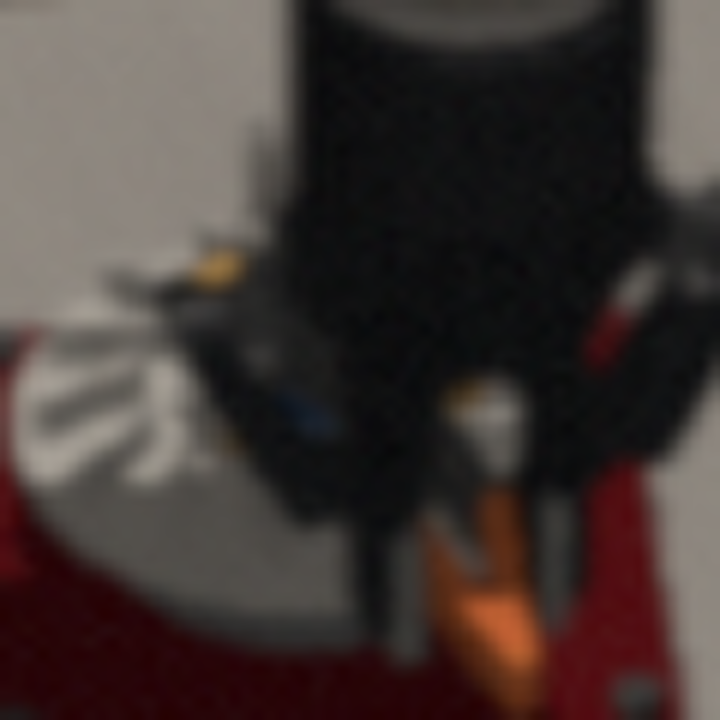

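View pics/c11tz.png

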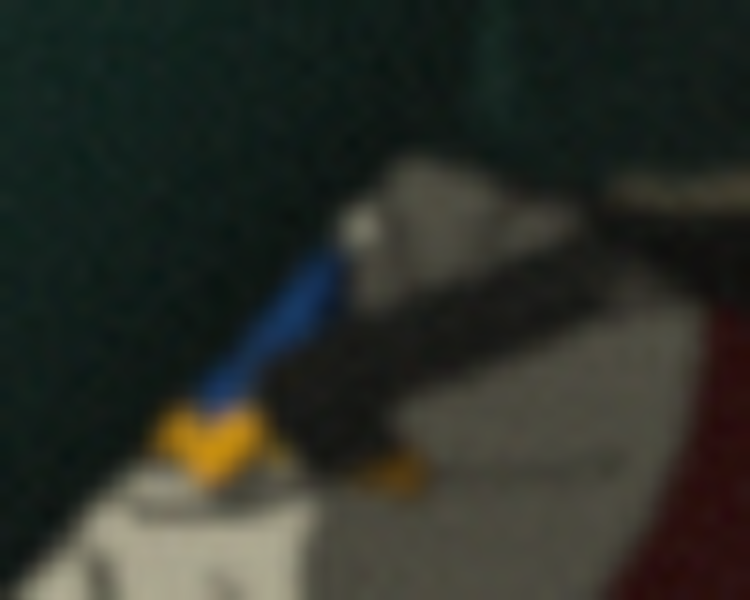

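Call:
{"api": "send_rows", "payload": {"series": [[[0, 0, -0.3, 0, 0.3], [0, 0, -0.8, 0, 0.37], [0, 0, -1.4, 0, 0.44], [0, 0, -2, 0, 0.51], [0, 0, -2.8, 0, 0.58], [0, 0, -3.5, 0, 0.64], [0, 0, -4, 0, 0.69], [0, 0, -4, 0, 0.7], [0, 0, -4, 0, 0.7]]]}}

```text
clock: 19.48
position: [0.5426, 0.0732, 0.0794]
tool_rot: [-0.0, 0.707, 0.0, 0.707]
wrist_force: [0.7, -0.4, -0.5]
width: 0.0601
```

```bash
python3 - <<'E'
from h import *
box=(105,160,175,210,11)
fs,o=snap("d1",{"top":box,"side":(230,90,330,190,7)})
E
```

```text
19.4833 [0.5426 0.0732 0.0794] yaw 0.03 w 0.0601 F [ 0.7 -0.4 -0.5] tilt [-0.  0. -1.]
```

View pics/d1_top.png

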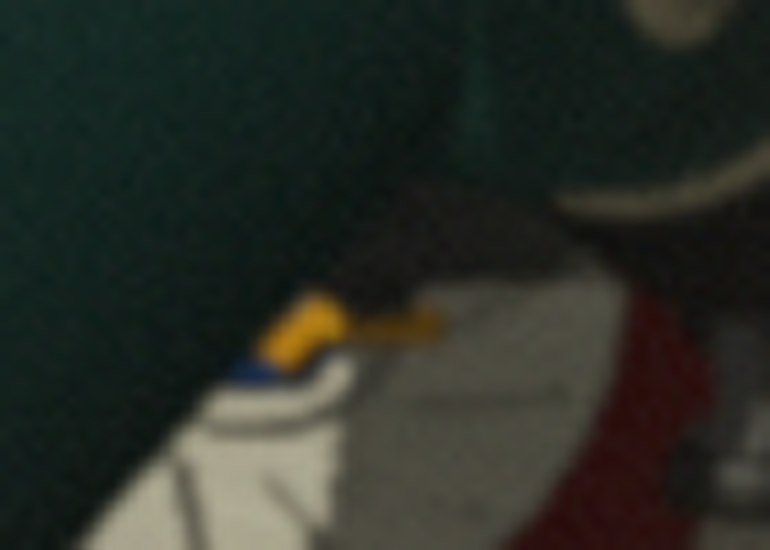

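View pics/d1_side.png

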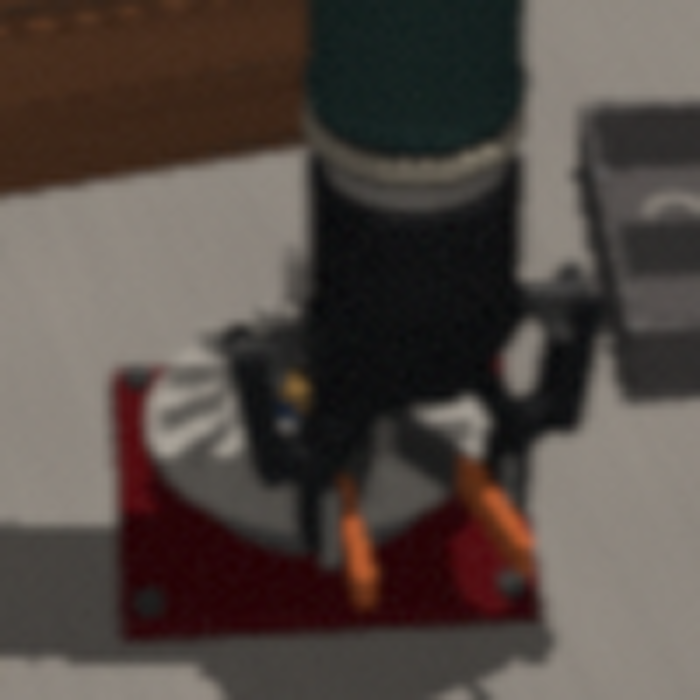

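Call:
{"api": "send_rows", "payload": {"series": [[[0, 0, 1, 0, 0.7], [0, 0, 3, 0, 0.7], [0, 0, 6, 0, 0.7], [0, 0, 10, 0, 0.7], [0, 0, 15, 0, 0.7], [0, 0, 21, 0, 0.7], [0, 0, 26, 0, 0.7], [0, 0, 30, 0, 0.7], [0, 0, 33, 0, 0.7], [0, 0, 34, 0, 0.7]]]}}

```text
clock: 20.42
position: [0.5431, 0.073, 0.1143]
tool_rot: [0.0, 0.707, 0.0, 0.707]
wrist_force: [-0.5, 0.1, -1.1]
width: 0.0599
```

```bash
python3 - <<'E'
from h import *
box=(105,160,175,210,11)
fs,o=snap("d2",{"top":box,"side":(230,90,330,190,7)})
E
```

```text
20.4167 [0.5431 0.073  0.1143] yaw 0.02 w 0.0599 F [-0.5  0.1 -1.1] tilt [ 0.001  0.    -1.   ]
```

View pics/d2_top.png

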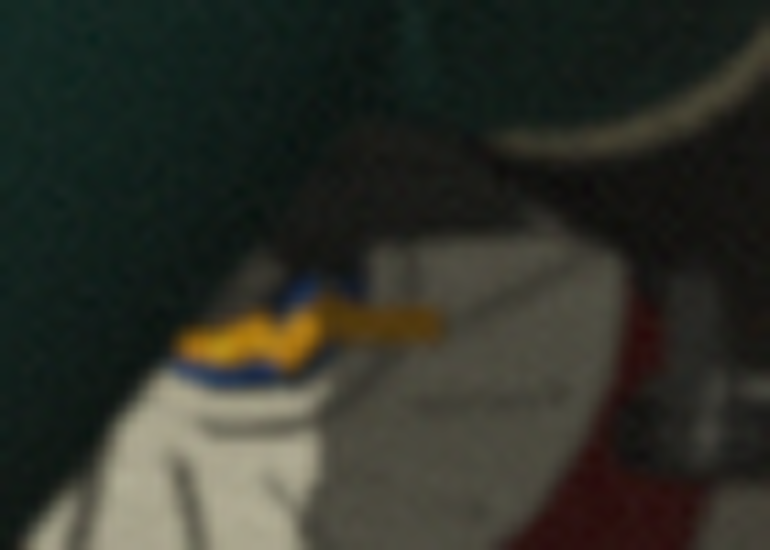

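View pics/d2_side.png

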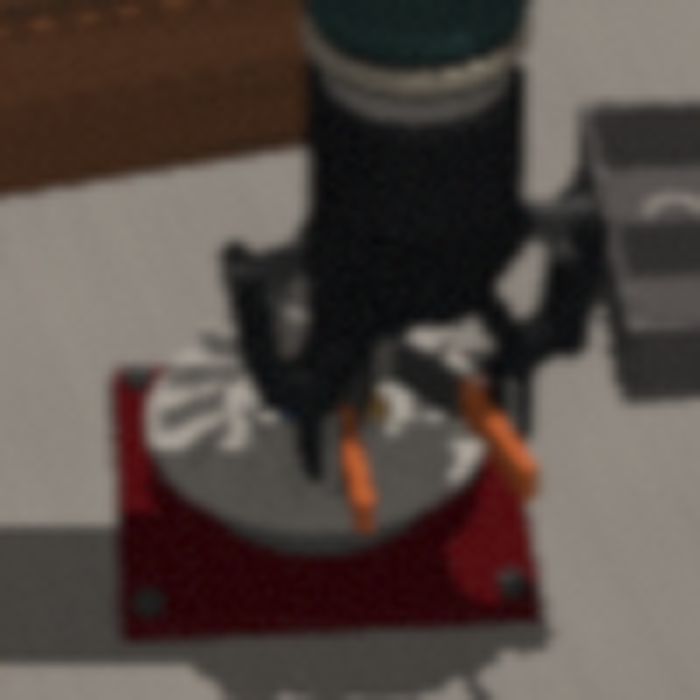

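Call:
{"api": "send_rows", "payload": {"series": [[[0, -4, 1, 0, 0.7], [0, -12, 2, 0, 0.7], [1, -24, 2, 0, 0.7], [3, -39, 2, 1, 0.7], [7, -57, 2, 2, 0.7], [12, -77, 2, 4, 0.7], [17, -97, 2, 6, 0.7], [22, -117, 2, 8, 0.7], [27, -137, 2, 10, 0.7], [32, -157, 2, 12, 0.7]]]}}

```text
clock: 21.35
position: [0.5745, -0.0868, 0.1154]
tool_rot: [-0.074, 0.703, 0.074, 0.703]
wrist_force: [0.4, 0.2, -1.0]
width: 0.0598
```

Call:
{"api": "send_rows", "payload": {"series": [[[5, -20, -1, 1, 0.7], [10, -40, -3, 2, 0.7], [14, -58, -6, 3, 0.7], [17, -74, -9, 3, 0.7], [19, -87, -12, 3, 0.7], [20, -96, -16, 3, 0.7], [21, -102, -20, 3, 0.7], [22, -105, -24, 3, 0.7], [22, -105, -27, 3, 0.7], [22, -105, -28, 3, 0.7]]]}}

```text
clock: 22.18
position: [0.5964, -0.1881, 0.0867]
tool_rot: [-0.092, 0.701, 0.093, 0.701]
wrist_force: [-0.2, 1.1, -2.6]
width: 0.06
```

```bash
python3 - <<'E'
from h import *
box=(290,160,390,280,6)
fs,o=snap("d3",{"side":box,"top":(80,130,190,240,7)})
overlay(fs["side"],box,"d3o",plmodel(o["position"],np.radians(105),0,back=.045))
crop(fs["side"],235,115,320,190,9,"d3fan")
E
```

```text
22.1833 [ 0.5964 -0.1881  0.0867] yaw 15.07 w 0.0600 F [-0.2  1.1 -2.6] tilt [-0.001  0.001 -1.   ]
```

View pics/d3o.png

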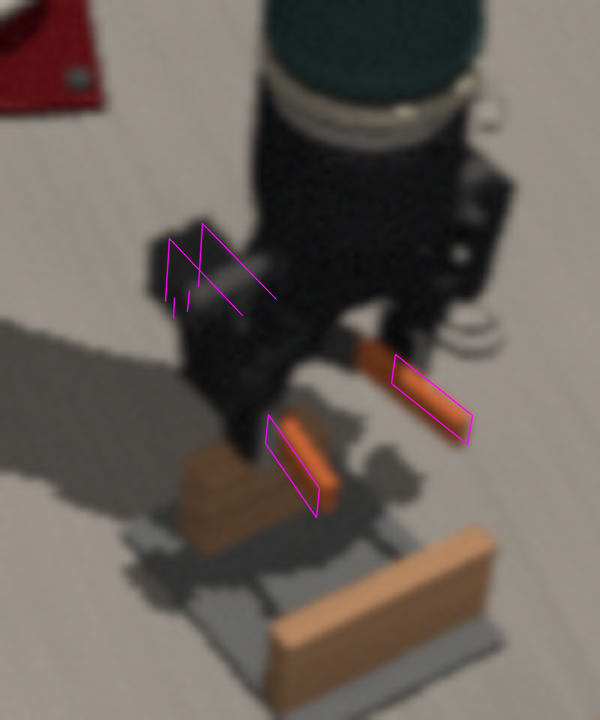

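View pics/d3fan.png

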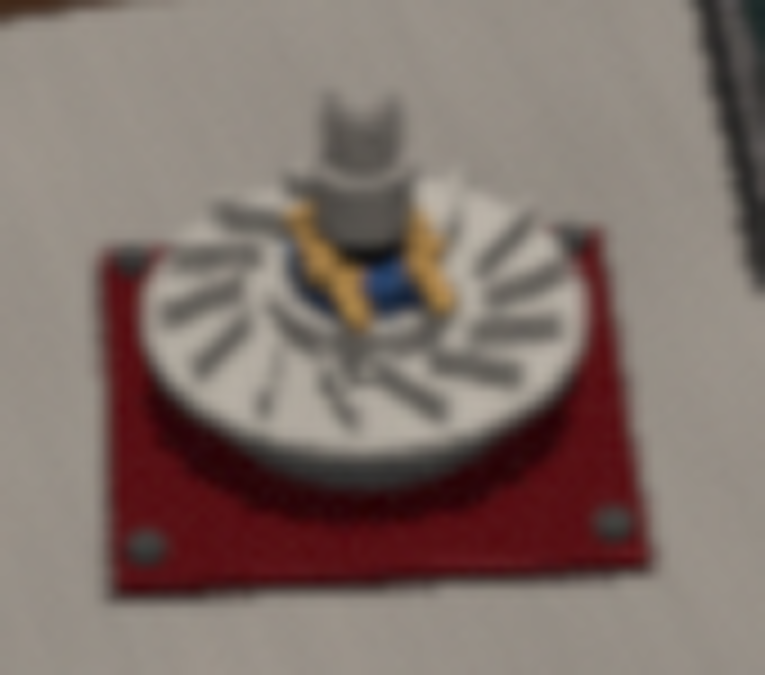

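View pics/d3_top.png

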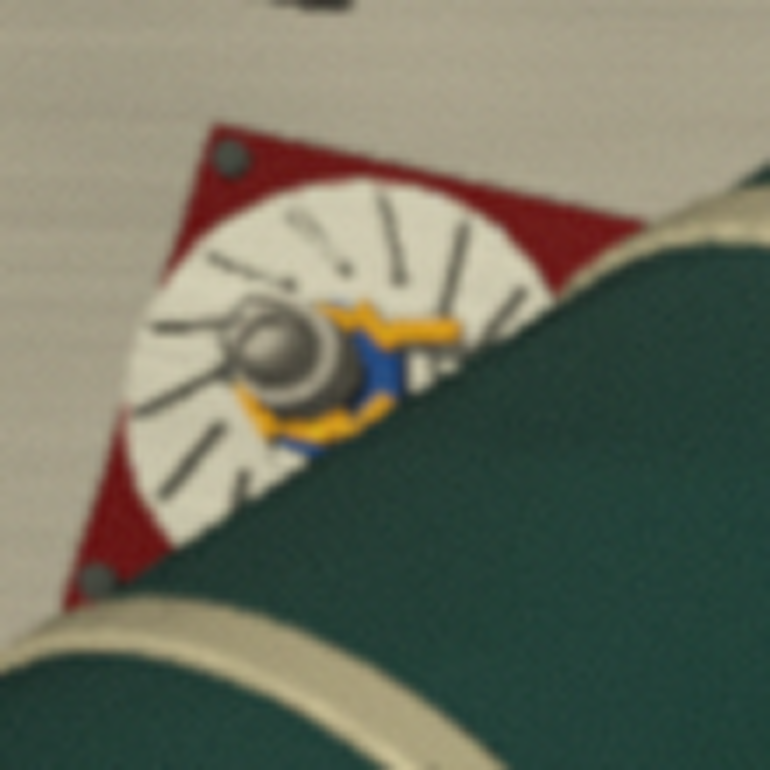

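Call:
{"api": "send_rows", "payload": {"series": [[[0, -6, 0, 0, 0.7], [1, -12, -4, 0, 0.7], [1, -15, -11, 0, 0.7], [1, -15, -20, 0, 0.7], [1, -15, -29, 0, 0.7], [1, -15, -37, 0, 0.7], [1, -15, -43, 0, 0.7], [1, -15, -47, 0, 0.7], [1, -15, -49, 0, 0.7], [1, -15, -50, 0, 0.7]]]}}

```text
clock: 23.12
position: [0.5977, -0.204, 0.0371]
tool_rot: [-0.092, 0.701, 0.092, 0.701]
wrist_force: [0.1, 0.5, -1.3]
width: 0.0598
```

```bash
python3 - <<'E'
from h import *
fs,o=snap("d4",{"side":(290,180,390,280,6)})
E
```

```text
23.1167 [ 0.5977 -0.204   0.0371] yaw 15.02 w 0.0598 F [ 0.1  0.5 -1.3] tilt [-0.  0. -1.]
```

View pics/d4_side.png

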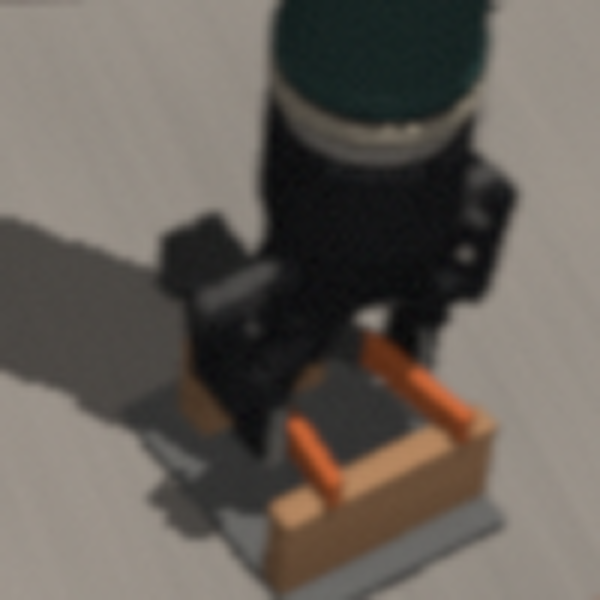

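Call:
{"api": "send_rows", "payload": {"series": [[[0, 0, -1, 0, 0.7], [0, 0, -2, 0, 0.7], [0, 0, -2, 0, 0.7]]]}}

```text
clock: 23.42
position: [0.5982, -0.2042, 0.0362]
tool_rot: [-0.092, 0.701, 0.092, 0.701]
wrist_force: [0.6, 0.2, 0.7]
width: 0.0597
```

Call:
{"api": "send_rows", "payload": {"series": [[[0, 0, -1, 0, 0.7], [0, 0, -2, 0, 0.7], [0, 0, -2, 0, 0.7]]]}}

```text
clock: 23.67
position: [0.5982, -0.2042, 0.0353]
tool_rot: [-0.092, 0.701, 0.092, 0.702]
wrist_force: [-3.8, 1.7, 11.3]
width: 0.0598
```

Firm contact with the rest. I'll open slowly, then rise.

Call:
{"api": "send_rows", "payload": {"series": [[[0, 0, 0, 0, 0.72], [0, 0, 0, 0, 0.76], [0, 0, 0, 0, 0.84], [0, 0, 0, 0, 0.92], [0, 0, 0, 0, 1], [0, 0, 0, 0, 1]]]}}

```text
clock: 24.17
position: [0.5977, -0.2041, 0.0334]
tool_rot: [-0.092, 0.701, 0.092, 0.701]
wrist_force: [-0.0, 0.1, -0.9]
width: 0.0853
```

```bash
python3 - <<'E'
from h import *
fs,o=snap("d5",{"side":(290,180,390,280,6)})
E
```

```text
24.1667 [ 0.5977 -0.2041  0.0334] yaw 15.01 w 0.0853 F [-0.   0.1 -0.9] tilt [-0. -0. -1.]
```

View pics/d5_side.png

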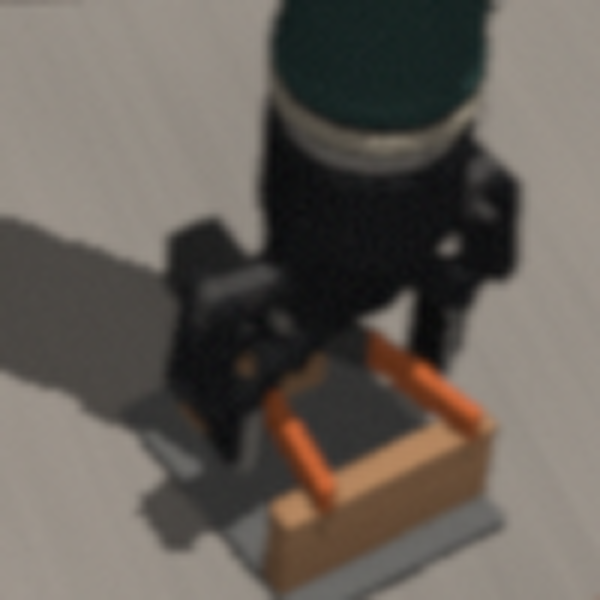

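Call:
{"api": "send_rows", "payload": {"series": [[[0, 0, 8, 0, 1], [0, 0, 25, 0, 1], [0, 0, 50, 0, 1], [0, 0, 80, 0, 1], [0, 0, 115, 0, 1], [0, 0, 150, 0, 1], [0, 0, 185, 0, 1], [0, 0, 220, 0, 1], [-20, 30, 230, 0, 1], [-40, 65, 235, 0, 1]]]}}

```text
clock: 25.05
position: [0.5585, -0.142, 0.2721]
tool_rot: [-0.092, 0.699, 0.089, 0.703]
wrist_force: [0.3, 1.8, -0.3]
width: 0.0856
```

Call:
{"api": "send_rows", "payload": {"series": [[[-20, 38, 0, 0, 1], [-40, 76, 0, 0, 1], [-60, 114, 0, 0, 1], [-80, 150, 0, 0, 1], [-100, 186, 0, 0, 1], [-120, 222, 0, 0, 1], [-140, 258, 0, 0, 1], [-150, 290, 0, 0, 1], [-155, 325, 0, 0, 1], [-155, 360, 0, 0, 1]]]}}

```text
clock: 25.88
position: [0.4012, 0.2224, 0.2695]
tool_rot: [-0.092, 0.701, 0.093, 0.701]
wrist_force: [0.8, 0.3, 0.4]
width: 0.0855
```

```bash
python3 - <<'E'
from h import *
fs,o=snap("e1",{"side":(0,0,560,420,1),"top":(0,0,560,420,1)})
crop(fs["side"],305,210,380,280,8,"e1_spl");crop(fs["top"],255,130,350,205,8,"e1_tpl");crop(fs["side"],235,115,320,190,8,"e1_sfan");crop(fs["top"],80,140,190,240,7,"e1_tfan")
E
```

```text
25.8833 [0.4012 0.2224 0.2695] yaw 15.05 w 0.0855 F [0.8 0.3 0.4] tilt [ 0.001  0.001 -1.   ]
```

View pics/e1_top.png

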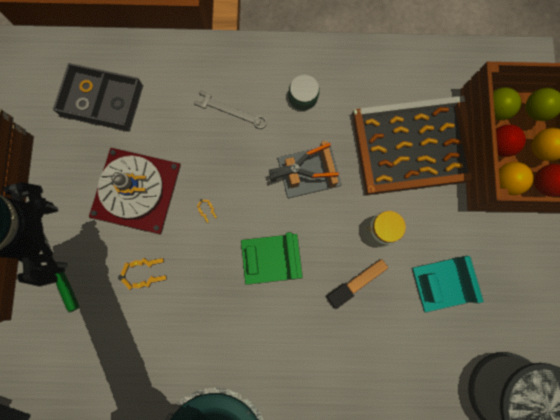

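View pics/e1_tpl.png

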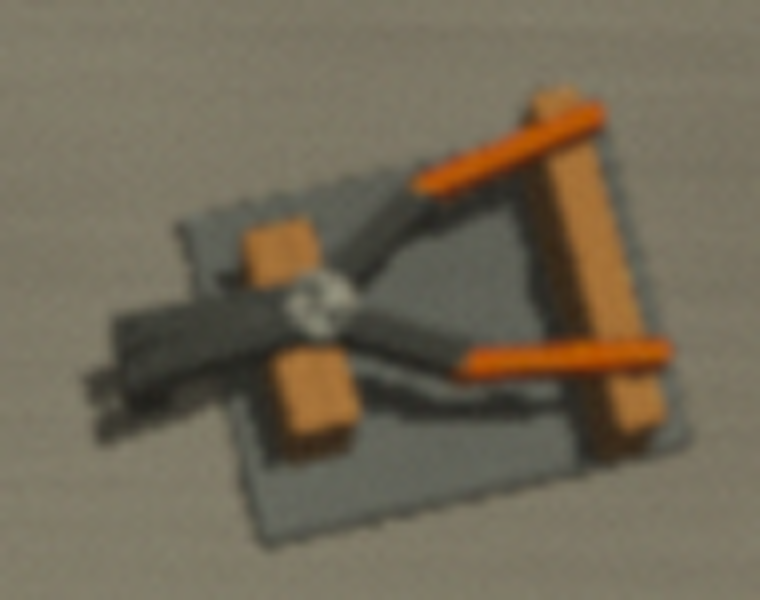

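View pics/e1_spl.png

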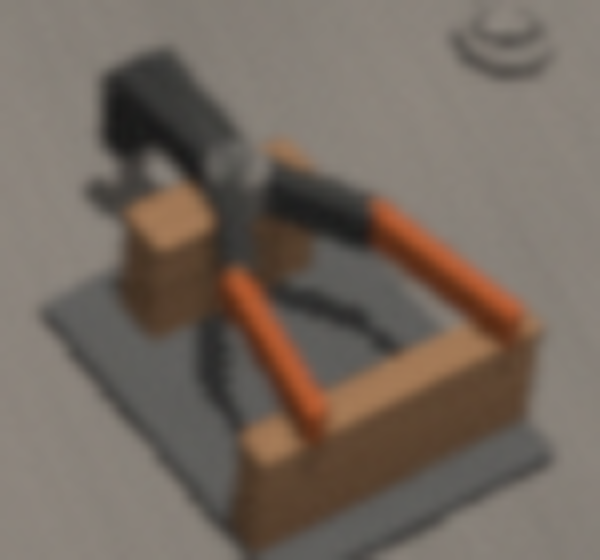

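View pics/e1_sfan.png

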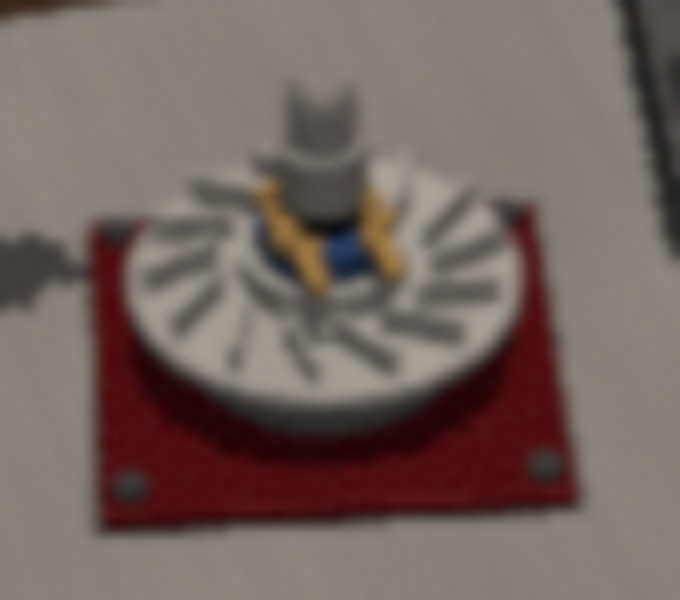

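View pics/e1_tfan.png

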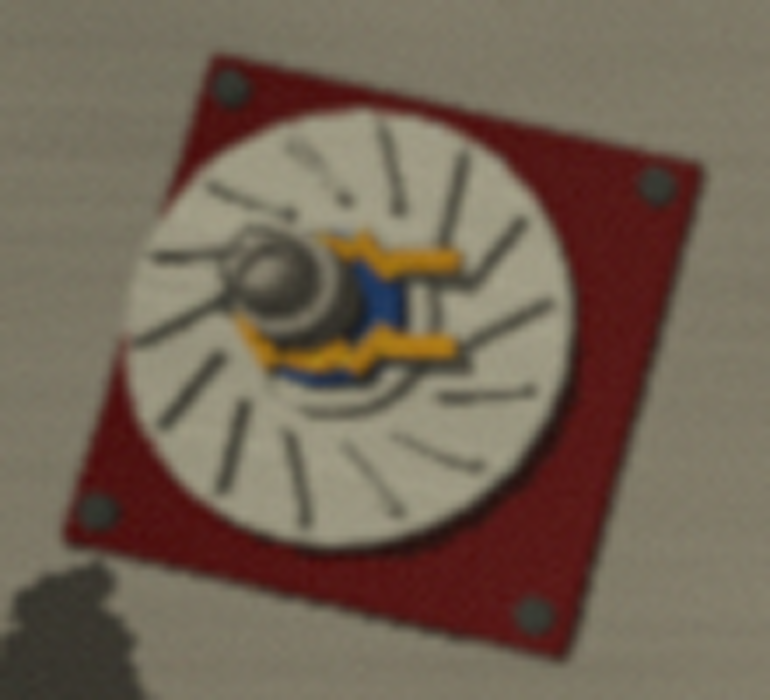

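```bash
python3 - <<'E'
from h import *
import pickle
fs,o=pickle.load(open("e1.pkl","rb"))
T=lambda c,x0,y0,s:np.array(c)/s+[x0-.5,y0-.5]
for z in(.073,.076):
  P=unproj(fs["side"],T([(320,285),(398,268)],235,115,8),z); print("lug tips side",z,P.round(4).tolist(),np.linalg.norm(P[0]-P[1]))
f0=pickle.load(open("f0.pkl","rb"))
P=unproj(f0["side"],T([(312,208),(395,188)],235,115,8),.107);print("before",P.round(4).tolist(),np.linalg.norm(P[0]-P[1]))
print(o["qvel"].round(3))
E
```

```text
lug tips side 0.073 [[0.5307, 0.1633, 0.073], [0.5591, 0.1647, 0.073]] 0.028480445618378893
lug tips side 0.076 [[0.5297, 0.1596, 0.076], [0.558, 0.161, 0.076]] 0.028384362230808934
before [[0.5282, 0.1627, 0.107], [0.5583, 0.1654, 0.107]] 0.030215655531827878
[-0.416  0.41  -0.309 -0.444 -0.105  0.026 -0.677]
```

Call:
{"api": "send_rows", "payload": {"series": [[[0, 0, 0, 0, 1], [0, 0, 0, 0, 1], [0, 0, 0, 0, 1], [0, 0, 0, 0, 1]]]}}

```text
clock: 26.32
position: [0.403, 0.2196, 0.2687]
tool_rot: [-0.092, 0.701, 0.092, 0.701]
wrist_force: [0.1, -0.5, -0.7]
width: 0.0856
```

```bash
python3 - <<'E'
from h import *
fs,o=snap("e2",{"side":(0,0,560,420,1)})
print(o["qvel"].round(3)); print(manip.job_done())
E
```

```text
26.3167 [0.403  0.2196 0.2687] yaw 14.87 w 0.0856 F [ 0.1 -0.5 -0.7] tilt [ 0. -0. -1.]
[ 0.001  0.003 -0.006 -0.001 -0.002 -0.001 -0.   ]
the job is handed in; nothing more can be done
None
```

View pics/e2_side.png

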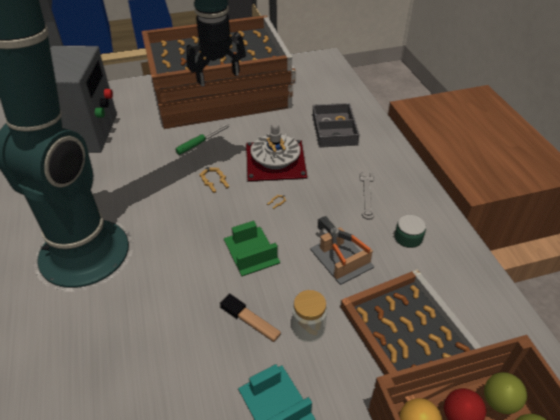

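The ring is fitted in the groove, the pliers are back flat on their rest and released, and I handed the job in at 26.3 s of the 54 s allowed.

**Ring:** I spread it until the pliers stopped moving (24 mm over the handles), slid it down, and let it close just above the hub. In both last pictures it sits on the blue hub under the land, with its lugs parallel. The lug tips measured 28 mm apart at the end and 30 mm before I started, so within measuring error it closed fully.

**Pliers:** They lie about 2 mm further back than at the start, with the pivot still on the front bar and the handles on the rear bar. The jar is where it was. The arm ended standing still in free space, and no wrist force I read was above about 17 N.

**What went wrong:**
- **Slip on the first carry:** I moved too fast and the pliers tipped about 50° nose-down in the fingers. I levelled them by dragging the pins along the bare table, set them back on the rest, gripped them again and moved more gently.
- **Camera disagreement:** The two cameras differed by 2–4 mm, so I lined up the pins with the ring's gap by comparing them within the same picture.
- **Depth not confirmed by force:** The wrist force rose only about 1.5 N when the ring reached the hub. I judged its depth from the pictures instead.

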